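Nest the dosing pans under the cart's retaining bar, handles fanned

ROBOT

A 7-joint arm with a two-finger parallel gripper is mounted at the origin on a cart in front of the work surface, level with it; the furniture and walls round the work are solid. World frame = base frame: x ahead of the robot, y to its left, z up, the work surface at z = 0. Lengths are in m, angles in degrees, forces in N, time in s.
With the tool pointing down it reaches from about 0.425 to 0.875 m from the base axis. Payload 4.7 kg.
Tool frame: the origin (TCP) lies on the centre line of the jaws, within the pads' length; the fingertips stand 11 mm ahead of it and the grasp point (between the pads) lies 8 mm behind it (finger_overhang is the x of the fingertips in the tool frame, in m); x points along the fingers, z is the direction in which the jaws open and shut, and the axes are right-handed (so a half turn about x gives the same grasp; the last joint's range is limited). The gripper opens to 87 mm and grips with 3 to 60 N. Pads are 19 mm wide; open, the fingers measure 117 mm over their backs; the gripper's body (75 mm by 190 mm) begins 51 mm behind the grasp point.
Start: joints at [-71.156, 18.392, -4.016, 83.108, 1.295, 78.541, -3.26], TCP at [0.201, 0.618, 0.234] pointing down, gripper open.
Joint ranges: [-163.93, 163.93], [-17.29, 119.83], [-79.2, 71.16], [3.27, 140.29], [-89.18, 269.18], [5.43, 117.66], [-154.24, 154.24]. Speed limits (degrees/s): [147.25, 147.25, 180, 180, 180, 180, 180].

INTERFACE

Orientations are given as [roll, pitch, yaw] about the fixed x, y, z axes, in that order (R = Rz(yaw) Ry(pitch) Rx(roll)).
In Python, from cell import get_obs, read_camera, sign_off, cut_out, finger_overhang gives the robot as it stands.
- The arm moves only by the tool servo_tool, never from a script. Its argument "rows" is one flat list of numbers, 5 for each row, row after row: the shift along the world's x, y, z in mm, then the turn about the world's z in degrees, then the closure, from 0 (fully open) to 1 (shut). A call has 1 to 10 rows; each row is the pose to reach, as a shift and turn from the pose commanded when the call began; what a row does not reach only later rows make up. A row lasts 1/12 s, in which the tool goes at most 41.7 mm and 7.16 degrees, less where a joint would pass 70% of its speed; a pose out of reach is approached as far as the arm can. A call with a gripper value outside its range is refused whole. The fingers move at their own pace and stop on an object; "force" is the grip in N (left out, the last holds). Time passes only in rows, so rows that repeat a pose let the fingers close. It gives the time, the measured TCP pose, the force and the opening at its end, in the units of the state.
- get_obs(): the state, without advancing time (a new reading comes with each control period).
- read_camera(name): name is "scene" or "top" or "wrist"; returns a dict with "frame" (420x560x3 uint8, blue, green, red), "range_z" (420x560 float32, m along the optical axis (not along the pixel's ray), 0 where there is no reading), "intrinsics" (3x3 intrinsics, pixels), "k1" (the pictures are not rectified: a ray, as slopes to the right and down, at radius r is drawn at 1 + k1 r^2 times it, then the intrinsics apply), "cam_to_world" (4x4, takes a point from camera to world coordinates); the wrist camera has in their place "tool_from_camera" (4x4, takes a point from camera to tool coordinates, whose origin is the TCP and whose axes are the tool frame's). Camera axes: x right, y down, z forward; pixel columns grow to the right and rows downward; lengths in m; the calibration is good to about 2 mm. A picture is of the moment at which its call begins: read the wrist's pose just before it.
- sign_off(): hands the job in, once; it reports no verdict.
Trained networks look in a picture, given as the dict that the camera call returned (one of the last four; its "shot" number tells which), for a name from the list of things; names that differ only in an ending like _2 or _b are one class to them, and where a whole thing is asked for, a point or a joint stands for the part that bears it (a point fixed in the world has none). Each returns a list of dicts, best first, with "score" (0 to 1); they miss things now and then, are a little off and sometimes report something else, mostly with a low value. They report only what shows in the picture. A call takes as long as a camera call.
- cut_out(name, picture): "pixels" (420x560 bool, what is visible of it) and "extent" ([centre column, centre row, width, height] in pixels, round what is visible of it).
The state is a dict: "time_s": time; "qpos": joint angles; "joint_velocities": joint speeds; "effort": joint torques, N m; "tool_pos": TCP position; "tool_rot": TCP orientation; "force": force on the tool from outside, world axes, zero at the start; "wrist_torque": the same for the moment, N m; "grip_width": finger opening in m.
Only numpy, scipy, OpenCV 4.12 (cv2) and the standard library are available. Lean on these libraries where they do the work, as an engineer would, in place of code of your own. Each camera call takes 0.05 s, during which the arm holds its last target.

TASK

Pack the dosing pans away for the road: take the middle and the small pan off their rest and nest them under the dock's retaining bar, the middle one in the big pan that stands there and the small one in the middle one. Each must sit level and fully down on the floor of the pan below, with the stem of its handle dropped into one of that pan's two pouring lips, and the three handles fanned so that no two point the same way. Do not ram the bar or the pans, and leave the date stamp and the ferrule cap where they are.

Things in the scene. Friction and masses are not known exactly. Their poses are not given: they have to be found in the camera images.
- mid_pan: Middle pan, rim 112 mm, 0.35 to 0.62 kg; starts on the rest tipped 25 deg nose down. All pans: steel, round, 36 mm high, 3 mm wall, inner floor 9 mm above the underside, foot 6 mm less in diameter than the rim, two pouring lips 60 deg either side of the handle. Origin: centre of the underside; x along the handle, away from the pan; z up out of the mouth. Home: origin 13 mm above the dock's.
- mid_pan_grip (a point): Place to hold the middle pan: on the axis of its handle, 50 mm beyond the rim. Handle: flat stem 12 mm wide, 8 mm high, underside 20 mm above the pan's underside, to 20 mm beyond the rim; then a round grip of 15 mm diameter to 100 mm, axis 27.5 mm above the underside. The pan hangs off-centre: it may turn nose down in a weak grip (40 N) and sags some degrees even at 90 N.
- mid_pan_nose (a point): Middle pan's nose: the point of its foot edge opposite the handle, 53 mm from the origin. The nose goes in first, under the bar: with the pan 25 deg nose down over its final handle direction, lower the nose 56 mm further out along that direction than its home place until 30 mm above home, then push in: 50 mm out 19 up, 40/13, 28/8, 18/5, and level it over the last 18 mm.
- mid_pan_lip (a point): Middle of the bottom of the middle pan's pouring lip 60 deg left of its handle. Lips: notches 15 mm wide, 9 mm deep, corners rounded 2 mm. A stem in a lip has 1.5 mm play each side and 2 mm below, the foot 9 mm all round; a stem on the rim stops the pan 7 mm high: lift a little, turn, try again. The small pan in this lip points away from the big pan's handle, in the twin lip (right) over it.
- small_pan: Smallest pan, rim 88 mm, 0.29 to 0.51 kg. Otherwise like the middle pan: same heights, lips, stem, grip, sag, plays, origin and axes, same start beside it on the rest. Home: its underside on the middle pan's floor, origin 9 mm above the middle pan's.
- small_pan_grip (a point): Place to hold the small pan: on the axis of its round 15 mm handle, 50 mm beyond the rim, 27.5 mm above its underside.
- small_pan_nose (a point): Small pan's nose: the point of its foot edge opposite the handle, 41 mm from the origin. It goes in as the middle pan does, 25 deg nose down: 46 mm further out along the final handle direction than home until 27 mm above home, then 42 mm out 20 up, 34/15, 25/11, 16/7, and level it over the last 16 mm.
- pan_dock: Fixed: steel base 4 mm thick, the big pan loose on it, and a bar over the mouth on the dock's -x side. Origin: centre of the base on the deck, z up. The big pan (rim 136 mm) is central within 2 mm, but its own pose is not reported: its handle points along the dock's -y, turned up to 12 deg either way. So its lip clear of the bar points 18 to 42 deg right of the dock's +x: look or feel for it.
- dock_bar (a point): Middle of the retaining bar: straight round steel rod, 8 mm thick, along the dock's y axis, axis 83 mm above the deck, 36 mm from the dock's centre, posts 82 mm either side. It stops a pan from going straight down, and a level pan does not pass between the big pan's rim and the bar: tip the pan in, nose first. The nested small pan's rim lies 21 mm below the bar.
- pan_rest: Fixed dark steel tray 200 x 200 mm, rim 10 mm high, two upright saddles on its far side. A handle lies in its saddle 88 mm beyond the pan's rim, between prongs 11 mm high, and is free from pan to saddle: grip it there square to the handle (fingers 25 deg off vertical), lift straight up. Origin: centre of the tray's underside, x towards the saddles; middle pan at y +54 mm, small pan at -54 mm.
- date_stamp: Bystander: hand stamp with a red knob, 34 x 34 x 70 mm, standing behind the compartments of the cart. Origin: centre of its underside.
- ferrule_cap_1: Bystander: round steel ferrule cap, 50 mm in diameter, 10 mm high, lying in the compartment behind the dock. Origin: centre of its underside.

How it is judged:
By the outcome, as a careful person would: the job done as asked, in the order asked, and still so for the second after the job is handed in, with the robot touching nothing.
It also fails if it takes over 70 s, if anything falls off the work surface, if the arm or the gripper's body presses on something with over 40 N, if the wrist force passes 120 N, or if a joint passes its speed limit or range.

## Working session

There is one attempt and no reset: what is moved stays moved. The work goes in short steps, Python scripts to look and compute and a tool call to move; the robot and the scene stay as the last step left them, time stands still between calls to the robot, and variables do not carry over. Pictures are saved under pics/ and viewed, and the job is handed in when it is done.

Besides the shell and the picture viewer there is one more tool, called by a JSON object that holds its "op" and its "data", one argument or row to a line. servo_tool: Moves the arm, as the interface text tells. Its arguments: {"type":"object","properties":{"rows":{"type":"array"},"force":{"type":"number"}},"required":["rows"]}

```bash
ls; mkdir -p pics
python3 - <<'E'
from cell import *
import cv2,numpy as np
o=get_obs(); print(o); print(finger_overhang)
for n in ["scene","top","wrist"]:
    p=read_camera(n); cv2.imwrite(f"pics/{n}0.png",p["frame"]); print(n,p["intrinsics"],p["k1"],p.get("cam_to_world",p.get("tool_from_camera")))
E
```

```text
pics
{'time_s': 0.0, 'qpos': array([-71.15607001,  18.43732319,  -4.01646828,  83.17360523,
         1.29670338,  78.53890182,  -3.25973068]), 'joint_velocities': array([ 0.07731477, -0.07643617,  0.01975771,  0.02207121, -0.06837768,
       -0.11947108,  0.08219462]), 'effort': array([-4.90107723e-04, -4.91303194e+01, -4.04242957e-01, -3.12530065e+01,
       -6.38939836e-02,  4.38399380e-02,  1.76873218e-04]), 'tool_pos': array([0.2011389 , 0.61755948, 0.23249265]), 'tool_rot': array([-176.17723217,   89.89527404, -104.20994306]), 'force': array([-0.30704563,  0.71118206, -0.06910441]), 'wrist_torque': array([0.03559407, 0.01484974, 0.00804335]), 'grip_width': 0.08725764827993018}
0.011
scene [[468.56858754   0.         279.57343657]
 [  0.         468.56858754 210.07954735]
 [  0.           0.           1.        ]] 0.012792120540618224 [[ 0.47647414 -0.69139068  0.54309422 -0.03749968]
 [-0.87908061 -0.36497502  0.30661134 -0.27762682]
 [-0.0137724  -0.62351597 -0.7816893   0.93155371]
 [ 0.          0.          0.          1.        ]]
top [[534.11564028   0.         275.50256304]
 [  0.         534.11564028 206.55657684]
 [  0.           0.           1.        ]] -0.12428193015498451 [[-0.0498783  -0.97013539  0.23738045  0.30959578]
 [-0.99874767  0.04937774 -0.00805771  0.05865971]
 [-0.00390424 -0.23748507 -0.97138334  1.16426985]
 [ 0.          0.          0.          1.        ]]
wrist [[314.8943694    0.         280.22619948]
 [  0.         314.8943694  206.68556956]
 [  0.           0.           1.        ]] -0.0008245427255524507 [[-2.55732972e-04 -2.49125607e-01  9.68471149e-01 -1.50940311e-01]
 [-3.09115667e-04 -9.68471115e-01 -2.49125680e-01  6.80749132e-02]
 [ 9.99999920e-01 -3.63079255e-04  1.70661368e-04 -9.98720962e-04]
 [ 0.00000000e+00  0.00000000e+00  0.00000000e+00  1.00000000e+00]]
```

View pics/scene0.png

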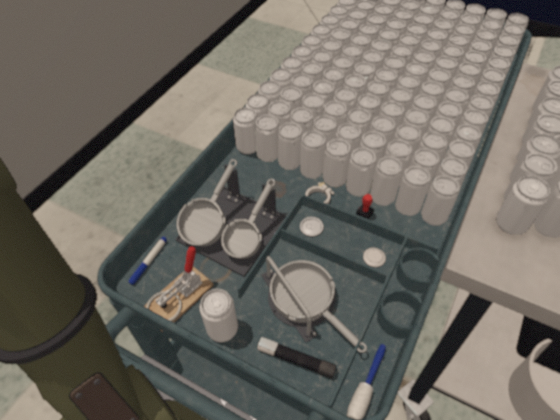

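View pics/top0.png

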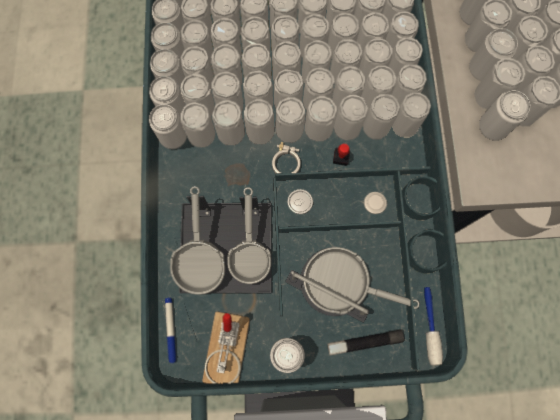

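View pics/wrist0.png

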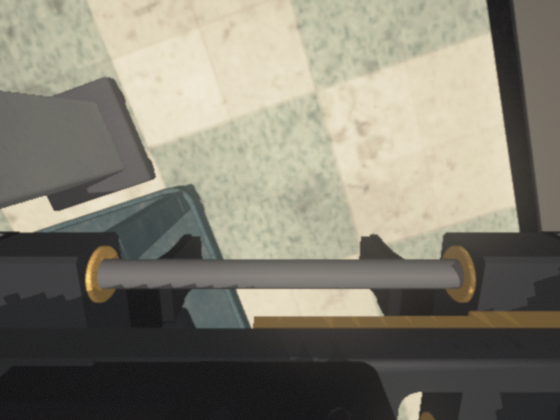

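```bash
cat > h.py <<'E'
from cell import *
import cv2,numpy as np
from scipy.spatial.transform import Rotation as R
def tool_T(o=None):
    o=o or get_obs()
    T=np.eye(4); T[:3,:3]=R.from_euler('xyz',o['tool_rot'],degrees=True).as_matrix(); T[:3,3]=o['tool_pos']; return T
def shoot(n):
    T=tool_T() if n=='wrist' else None
    p=read_camera(n)
    p['T']=T@p['tool_from_camera'] if n=='wrist' else p['cam_to_world']
    K=p['intrinsics']; z=p['range_z']
    v,u=np.mgrid[0:420,0:560]
    pts=np.stack([u.ravel(),v.ravel()],1).astype(np.float64)
    xy=cv2.undistortPoints(pts[:,None],K,np.array([p['k1'],0,0,0.]))[:,0]
    P=np.c_[xy,np.ones(len(xy))]*z.ravel()[:,None]
    W=P@p['T'][:3,:3].T+p['T'][:3,3]
    W[z.ravel()==0]=np.nan
    p['W']=W.reshape(420,560,3)
    return p
def proj(p,X):
    X=np.atleast_2d(X); Ti=np.linalg.inv(p['T'])
    C=X@Ti[:3,:3].T+Ti[:3,3]
    uv,_=cv2.projectPoints(C[:,None].astype(float),np.zeros(3),np.zeros(3),p['intrinsics'],np.array([p['k1'],0,0,0.]))
    return uv[:,0]
E
python3 - <<'E'
from h import *
import pickle
D={}
for n in ["top","scene"]:
    p=shoot(n); D[n]=p
    img=p['frame'].copy()
    for i,nm in enumerate(["mid_pan","small_pan","pan_dock","pan_rest","date_stamp","ferrule_cap_1"]):
        r=cut_out(nm,p)
        for c in r[:2]:
            m=c['pixels']; w=p['W'][m]; w=w[~np.isnan(w[:,0])]
            print(n,nm,round(c['score'],2),np.round(c['extent']),m.sum(),np.round(np.median(w,0),3),np.round(w.min(0),3),np.round(w.max(0),3))
        if r: p['m_'+nm]=r[0]['pixels']; img[r[0]['pixels']]=img[r[0]['pixels']]//2+np.array([[255,0,0],[0,255,0],[0,0,255],[255,255,0],[255,0,255],[0,255,255]][i],np.uint8)//2
    cv2.imwrite(f"pics/{n}1.png",img)
pickle.dump(D,open('d0.pkl','wb'))
E
```

```text
top mid_pan 0.9 [199. 241.  55. 113.] 2771 [0.47  0.219 0.038] [ 0.404  0.163 -0.004] [0.646 0.288 0.126]
top mid_pan 0.29 [250. 235.  44.  96.] 1837 [0.477 0.109 0.035] [ 0.422  0.067 -0.001] [0.628 0.156 0.119]
top small_pan 0.95 [250. 234.  42.  96.] 1826 [0.477 0.109 0.035] [ 0.422  0.066 -0.001] [0.628 0.156 0.119]
top small_pan 0.35 [197. 239.  54. 107.] 2692 [0.469 0.218 0.039] [ 0.404  0.163 -0.003] [0.613 0.285 0.126]
top pan_dock 0.84 [327. 287.  84.  71.] 952 [ 0.387 -0.031  0.008] [ 0.331 -0.138 -0.002] [0.485 0.035 0.092]
top pan_rest 0.56 [227. 245.  92. 100.] 4430 [0.546 0.157 0.004] [ 0.401  0.061 -0.007] [0.617 0.267 0.12 ]
top pan_rest 0.27 [248. 238.  46.  83.] 1744 [0.475 0.109 0.034] [ 0.422  0.066 -0.001] [0.595 0.161 0.115]
top date_stamp 0.81 [343. 154.  19.  21.] 269 [ 0.695 -0.103  0.023] [ 0.682 -0.124  0.005] [ 0.72  -0.086  0.075]
top ferrule_cap_1 0.62 [377. 203.  19.  20.] 379 [ 0.59  -0.173  0.008] [ 0.566 -0.198 -0.001] [ 0.617 -0.151  0.017]
scene small_pan 0.98 [248. 216.  52.  76.] 1604 [0.48  0.111 0.033] [ 0.418  0.066 -0.006] [0.699 0.179 0.113]
scene pan_dock 0.74 [296. 301.  74.  82.] 1087 [ 0.368 -0.083  0.003] [ 0.328 -0.145 -0.007] [0.46  0.034 0.087]
scene pan_rest 0.63 [230. 220. 114. 114.] 3084 [0.55  0.152 0.001] [ 0.354  0.062 -0.007] [0.679 0.271 0.119]
scene pan_rest 0.28 [298. 301.  79.  81.] 1134 [ 0.366 -0.084  0.003] [ 0.328 -0.144 -0.007] [0.465 0.033 0.087]
scene date_stamp 0.84 [367. 207.  19.  20.] 246 [ 0.691 -0.108  0.02 ] [ 0.677 -0.125  0.004] [ 0.712 -0.089  0.07 ]
scene ferrule_cap_1 0.46 [250. 221.  50.  81.] 1500 [0.478 0.11  0.034] [ 0.418  0.066 -0.005] [0.678 0.157 0.113]
```

```bash
cat > fit.py <<'E'
from h import *
from scipy.optimize import least_squares
def circ(P):
    def f(q): return np.hypot(P[:,0]-q[0],P[:,1]-q[1])-q[2]
    r=least_squares(f,[*P[:,:2].mean(0),.065],loss='soft_l1',f_scale=.001)
    return r.x,np.abs(r.fun)
def line(P):
    c=P.mean(0); 
    for _ in range(5):
        u,s,vt=np.linalg.svd(P-P.mean(0),full_matrices=False); d=vt[0]; c=P.mean(0)
        e=np.linalg.norm((P-c)-np.outer((P-c)@d,d),axis=1); P=P[e<max(2.0*np.median(e),.001)]
    return c,d,len(P)
E
python3 - <<'E'
from fit import *
import pickle
D=pickle.load(open('d0.pkl','rb'))
for n in D:
    W=D[n]['W']; 
    near=(np.abs(W[...,0]-.43)<.16)&(np.abs(W[...,1]+.07)<.16)
    zz=W[near][:,2]; h,e=np.histogram(zz,bins=np.arange(-.01,.1,.004)); print(n,list(zip(np.round(e,3),h)))
    b=W[near&(W[...,2]>.07)]
    c,d,k=line(b); d=d*np.sign(d[1]); print('bar',c,d,k,np.degrees(np.arctan2(d[1],d[0]))-90, b[:,2].max())
    nrm=np.array([d[1],-d[0]]); nrm/=np.linalg.norm(nrm)
    t=(b-c)@d; print('bar ext',t.min(),t.max())
    print('dock from bar mid',c[:2]+nrm*.036)
    rim=W[near&(W[...,2]>.034)&(W[...,2]<.05)]
    q=[.43,-.07,.066]
    for _ in range(6):
        e=np.abs(np.hypot(rim[:,0]-q[0],rim[:,1]-q[1])-q[2]); q,f=circ(rim[e<(.012 if _<3 else .004)])
    print('rim',q,len(f),np.median(f))
E
python3 - <<'E'
import cv2
for n in ["top","scene"]:
    im=cv2.imread(f'pics/{n}0.png')
    x0,y0=(265,190) if n=="top" else (230,230)
    cv2.imwrite(f'pics/{n}_dock.png',cv2.resize(im[y0:y0+150,x0:x0+190],None,fx=4,fy=4,interpolation=cv2.INTER_CUBIC))
E
```

```text
top [(np.float64(-0.01), np.int64(15)), (np.float64(-0.006), np.int64(1278)), (np.float64(-0.002), np.int64(7732)), (np.float64(0.002), np.int64(4552)), (np.float64(0.006), np.int64(777)), (np.float64(0.01), np.int64(1430)), (np.float64(0.014), np.int64(1298)), (np.float64(0.018), np.int64(437)), (np.float64(0.022), np.int64(478)), (np.float64(0.026), np.int64(657)), (np.float64(0.03), np.int64(428)), (np.float64(0.034), np.int64(433)), (np.float64(0.038), np.int64(851)), (np.float64(0.042), np.int64(458)), (np.float64(0.046), np.int64(220)), (np.float64(0.05), np.int64(50)), (np.float64(0.054), np.int64(20)), (np.float64(0.058), np.int64(9)), (np.float64(0.062), np.int64(7)), (np.float64(0.066), np.int64(10)), (np.float64(0.07), np.int64(6)), (np.float64(0.074), np.int64(7)), (np.float64(0.078), np.int64(16)), (np.float64(0.082), np.int64(119)), (np.float64(0.086), np.int64(172)), (np.float64(0.09), np.int64(21)), (np.float64(0.094), np.int64(1))]
bar [0.30188431 0.03086959 0.11236975] [-0.6783946   0.70687197  0.20028175] 491 43.82231817700722 0.12531398167781815
bar ext -0.1624922
[... 685 characters left out ...]
(44)), (np.float64(0.05), np.int64(21)), (np.float64(0.054), np.int64(20)), (np.float64(0.058), np.int64(15)), (np.float64(0.062), np.int64(18)), (np.float64(0.066), np.int64(24)), (np.float64(0.07), np.int64(11)), (np.float64(0.074), np.int64(12)), (np.float64(0.078), np.int64(92)), (np.float64(0.082), np.int64(186)), (np.float64(0.086), np.int64(26)), (np.float64(0.09), np.int64(7)), (np.float64(0.094), np.int64(4))]
bar [0.30056696 0.02471578 0.10882064] [-0.65265001  0.72922759  0.20560908] 398 41.828164052808745 0.12130708941108204
bar ext -0.1493432231864794 0.05355513002107644
dock from bar mid [0.3273923  0.04872414]
rim [ 0.41751905 -0.07083938  0.06690661] 333 0.0011403013244531135
```

View pics/top_dock.png

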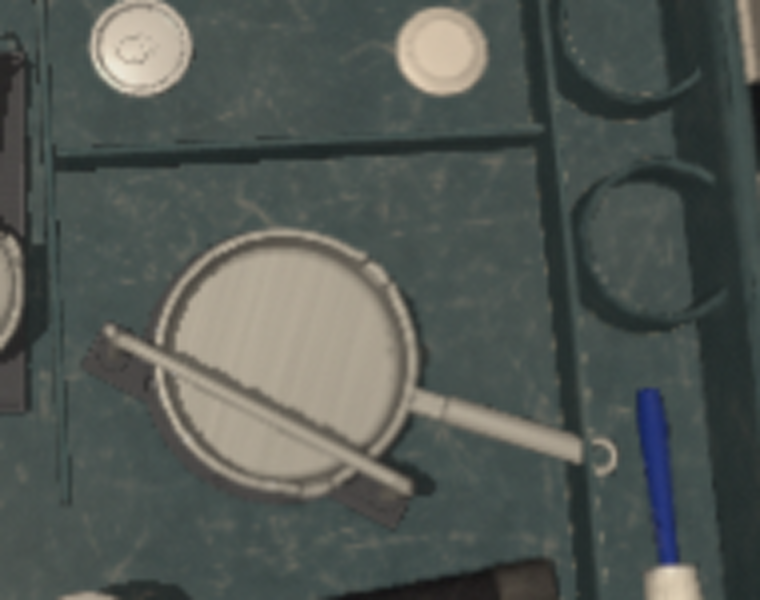

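View pics/scene_dock.png

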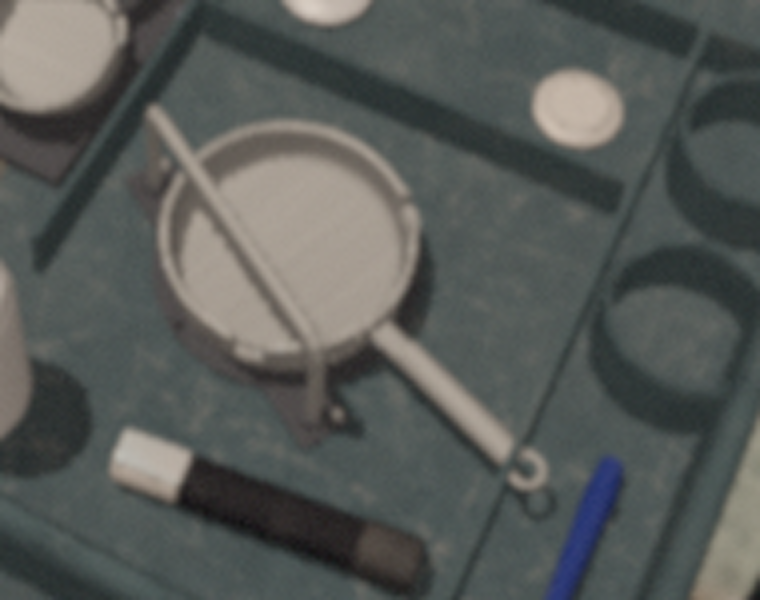

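```bash
cat >> fit.py <<'E'
def ray(p,uv,z):
    uv=np.atleast_2d(np.array(uv,float))
    xy=cv2.undistortPoints(uv[:,None],p['intrinsics'],np.array([p['k1'],0,0,0.]))[:,0]
    d=np.c_[xy,np.ones(len(xy))]@p['T'][:3,:3].T; o=p['T'][:3,3]
    z=np.broadcast_to(z,len(d))
    return o+d*((z-o[2])/d[:,2])[:,None]
E
python3 - <<'E'
from fit import *
import pickle
D=pickle.load(open('d0.pkl','rb'))
def go(n,x0,y0,lip,hand,bar):
    p=D[n]; f=lambda a:np.array(a,float)/4+[x0,y0]-.375
    L=ray(p,f(lip),.040)[0]; H=ray(p,f(hand),.0315); B=ray(p,f(bar),.083)
    d=B[0]-B[1]; yaw=np.degrees(np.arctan2(d[1],d[0]))-90
    xd=np.array([np.cos(np.radians(yaw)),np.sin(np.radians(yaw))])
    print(n,'bar',B[:,:2],np.hypot(*d[:2]),'dockyaw',yaw,'centre',B.mean(0)[:2]+.036*xd)
    d=H[1]-H[0]; print('handle yaw',np.degrees(np.arctan2(d[1],d[0])),'minus',np.degrees(np.arctan2(d[1],d[0]))-yaw+90, H[:,:2])
    c=B.mean(0)[:2]+.036*xd; print('lip',L,np.hypot(*(L[:2]-c)),np.degrees(np.arctan2(*(L[:2]-c)[::-1])))
go('top',265,190,(378,265),[(428,402),(580,450)],[(108,330),(408,488)])
go('scene',230,230,(410,207),[(385,337),(510,450)],[(152,110),(318,345)])
for n in D:
    W=D[n]['W']
    # compartment divider heights
    m=(W[...,0]>.49)&(W[...,0]<.57)&(W[...,1]>-.17)&(W[...,1]<.02)
    w=W[m]; print(n,'divider behind dock', np.percentile(w[:,2],[50,95,99,99.8]), np.round(np.median(w[w[:,2]>.015],0),3), (w[:,2]>.015).sum())
E
```

```text
top bar [[ 0.43551642  0.02387663]
 [ 0.34811507 -0.12182967]] 0.16990974939880651 dockyaw -30.957270316615684 centre [ 0.42268759 -0.06749488]
handle yaw -110.85612327813314 minus 10.101147038482537 [[ 0.39426252 -0.14479171]
 [ 0.36424894 -0.22357047]]
lip [ 0.46747439 -0.122867    0.04      ] 0.07121748343076816 -51.032926583786626
scene bar [[ 0.42656586  0.01635969]
 [ 0.34588458 -0.12242596]] 0.16053325783884112 dockyaw -30.171034110723085 centre [ 0.41734827 -0.07112612]
handle yaw -108.01608803816046 minus 12.154946072562623 [[ 0.389632   -0.14177491]
 [ 0.36332859 -0.2226512 ]]
lip [ 0.46140736 -0.12272593  0.04      ] 0.06785089524767059 -49.50726021569762
top divider behind dock [0.00153078 0.03950102 0.04276365 0.04523631] [ 0.535 -0.076  0.037] 427
scene divider behind dock [-0.00118436  0.03639475  0.03882296  0.03960259] [ 0.532 -0.079  0.03 ] 568
```

Run:
```python
from fit import *
import pickle
D=pickle.load(open('d0.pkl','rb'))
T=tool_T(); z=T[:3,2]; print('tool x',T[:3,0],'jaw',z,np.degrees(np.arctan2(z[1],z[0])))
for n in D:
    W=D[n]['W']
    for nm,y0 in [("mid",.22),("small",.11)]:
        m=(np.abs(W[...,1]-y0)<.03)&(W[...,0]>.535)&(W[...,0]<.60)&(W[...,2]>.045)
        w=W[m]; c,d,k=line(w); d*=np.sign(d[0]); print(n,nm,len(w),k,np.round(c,4),'yaw',np.degrees(np.arctan2(d[1],d[0])),'pitch',np.degrees(np.arcsin(d[2])))
        m=(np.abs(W[...,1]-y0)<.08)&(W[...,0]>.53)&(W[...,0]<.66)&(W[...,2]>.045)
        print(' high extents',W[m].min(0),W[m].max(0))
im=D['top']['frame']; cv2.imwrite('pics/top_rest.png',cv2.resize(im[175:305,150:300],None,fx=4.5,fy=4.5,interpolation=cv2.INTER_CUBIC))
```

```text
tool x [ 4.86859187e-05  8.82052464e-05 -9.99999995e-01] jaw [3.09587079e-01 9.50871091e-01 9.89443507e-05] 71.96565220532723
top mid 354 252 [0.5671 0.2145 0.1068] yaw -2.954096444095907 pitch 25.240311620488576
 high extents [0.53019903 0.19552082 0.04571603] [0.61591948 0.23223378 0.12620988]
top small 318 229 [0.5662 0.1065 0.0985] yaw -3.9421256815194035 pitch 24.42927058088084
 high extents [0.53028464 0.03361299 0.04522878] [0.64682721 0.12357353 0.11927873]
scene mid 338 237 [0.586  0.2084 0.0871] yaw -4.180684699468553 pitch -78.26417455286845
 high extents [0.53181986 0.19269627 0.04543853] [0.61058528 0.23086783 0.12341894]
scene small 312 239 [0.5782 0.1016 0.0838] yaw -23.70075640659385 pitch -67.76028561087492
 high extents [0.53005575 0.08569297 0.04530496] [0.60773157 0.12311714 0.11261145]
```

View pics/top_rest.png

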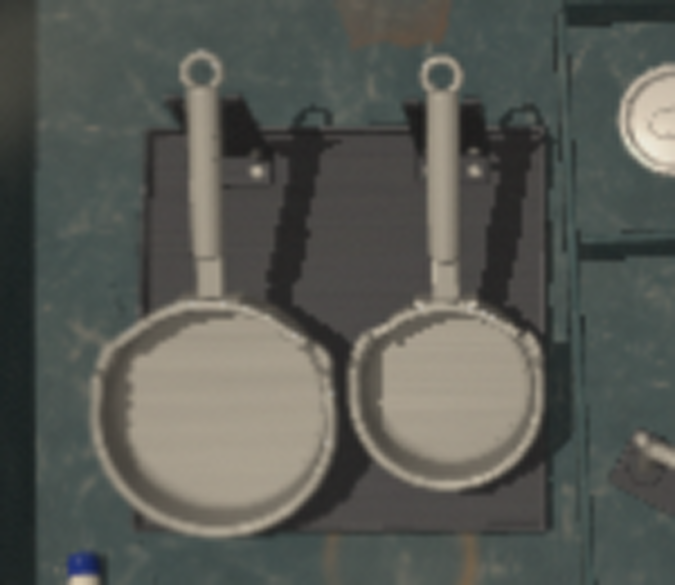

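{"op": "servo_tool", "data": {
  "rows": [359, -403, 0, 15, 0.2, 359, -403, 0, 15, 0.2, 359, -403, 0, 15, 0.2, 359, -403, 0, 15, 0.2, 359, -403, 0, 15, 0.2, 359, -403, 0, 15, 0.2, 359, -403, 0, 15, 0.2, 359, -403, 0, 15, 0.2, 359, -403, 0, 15, 0.2, 359, -403, 0, 15, 0.2],
  "force": 60
}}

```text
time_s: 1.68
tool_pos: [0.479, 0.3058, 0.234]
tool_rot: [-38.3, 89.9, 48.6]
force: [0.7, 0.6, 0.2]
grip_width: 0.0697
```

{"op": "servo_tool", "data": {
  "rows": [40, -45, 0, 0, 0.2, 81, -91, 0, 0, 0.2, 81, -91, 0, 0, 0.2, 81, -91, 0, 0, 0.2]
}}

```text
time_s: 2.02
tool_pos: [0.5644, 0.2064, 0.2338]
tool_rot: [-139.0, 89.6, -52.7]
force: [-0.5, -1.3, -0.8]
grip_width: 0.0694
```

Run:
```python
from fit import *
import pickle
o=get_obs(); print(o['tool_pos'],o['tool_rot'],o['force'])
T=tool_T(o); z=T[:3,2]; print('jaw yaw',np.degrees(np.arctan2(z[1],z[0])))
p=shoot('wrist'); pickle.dump(p,open('w1.pkl','wb'))
img=p['frame'].copy()
for nm in ["mid_pan","small_pan"]:
    r=cut_out(nm,p)
    for c in r[:2]:
        m=c['pixels']; w=p['W'][m]; w=w[~np.isnan(w[:,0])]; print(nm,c['score'],np.round(c['extent']),m.sum(),w.min(0),w.max(0))
W=p['W']
for nm,y0 in [("mid",.2145),("small",.1065)]:
    for lo,hi in [(.52,.55),(.55,.58),(.58,.61)]:
        m=(np.abs(W[...,1]-y0)<.015)&(W[...,0]>lo)&(W[...,0]<hi)&(W[...,2]>.055)
        w=W[m]
        if len(w)<10: continue
        print(nm,lo,len(w),'med y',np.round([w[:,1].min(),w[:,1].max(),np.median(w[:,1])],4))
        xs=np.arange(lo,hi,.01)
        print('  top z by x',[(round(x+.005,3),round(float(np.percentile(w[(w[:,0]>x)&(w[:,0]<x+.01)][:,2],90)),4)) for x in xs if ((w[:,0]>x)&(w[:,0]<x+.01)).sum()>5])
cv2.imwrite('pics/w1.png',img)
```

```text
[0.56444537 0.20640718 0.23383004] [-138.96401077   89.62168407  -52.74690761] [-0.47680867 -1.28945363 -0.76395924]
jaw yaw 86.21648463904671
mid_pan 0.63 [288. 141. 124. 233.] 12599 [ 0.39193725  0.15429429 -0.00251034] [0.66778172 0.28846572 0.12469241]
mid_pan 0.63 [181. 155.  94. 202.] 8344 [ 0.41357211  0.05167947 -0.0005681 ] [0.60662562 0.1564828  0.1147319 ]
small_pan 0.68 [181. 156.  93. 203.] 8226 [0.41533621 0.06609617 0.00085043] [0.60698439 0.1564828  0.1147319 ]
mid 0.52 16722 med y [0.1995 0.2295 0.2142]
  top z by x [(np.float64(0.525), 0.0918), (np.float64(0.535), 0.342), (np.float64(0.545), 0.3353)]
mid 0.55 595 med y [0.2074 0.2295 0.2152]
  top z by x [(np.float64(0.555), 0.3344), (np.float64(0.565), 0.1092), (np.float64(0.575), 0.1141)]
mid 0.58 788 med y [0.1995 0.2295 0.2138]
  top z by x [(np.float64(0.585), 0.1184), (np.float64(0.595), 0.1198), (np.float64(0.605), 0.1229)]
small 0.52 526 med y [0.1016 0.1159 0.1106]
  top z by x [(np.float64(0.525), 0.083), (np.float64(0.535), 0.0873), (np.float64(0.545), 0.0919)]
small 0.55 554 med y [0.0998 0.1151 0.1091]
  top z by x [(np.float64(0.555), 0.0966), (np.float64(0.565), 0.1014), (np.float64(0.575), 0.1058)]
small 0.58 675 med y [0.0916 0.1215 0.1097]
  top z by x [(np.float64(0.585), 0.1093), (np.float64(0.595), 0.1099), (np.float64(0.605), 0.1133)]
```

View pics/w1.png

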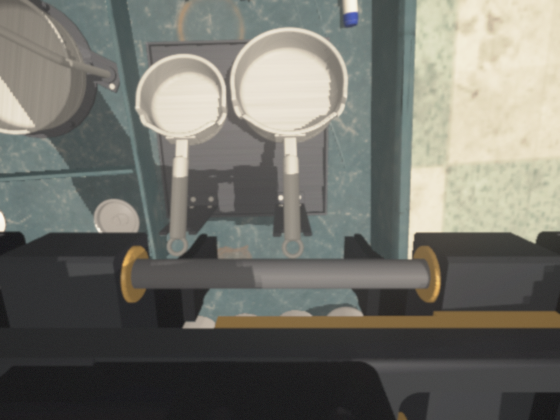

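Run:
```python
from fit import *
import pickle
p=pickle.load(open('w1.pkl','rb')); W=p['W']
im=p['frame']; cv2.imwrite('pics/w1c.png',cv2.resize(im[20:260,120:360],None,fx=2.5,fy=2.5,interpolation=cv2.INTER_CUBIC))
for c in (290,180):
    for r in range(134,250,6):
        w=W[r,c-25:c+26]; h=w[:,2]; k=h>np.nanmax(h)-.012
        print(c,r,'y %.4f..%.4f'%(w[k,1].min(),w[k,1].max()),'mid %.4f'%((w[k,1].min()+w[k,1].max())/2),'x %.4f z %.4f'%(np.median(w[k,0]),h.max()))
```

```text
290 134 y 0.2008..0.2324 mid 0.2166 x 0.5050 z 0.0830
290 140 y 0.2032..0.2317 mid 0.2175 x 0.5108 z 0.0767
290 146 y 0.2116..0.2222 mid 0.2169 x 0.5163 z 0.0798
290 152 y 0.2113..0.2228 mid 0.2170 x 0.5218 z 0.0820
290 158 y 0.2100..0.2231 mid 0.2165 x 0.5265 z 0.0907
290 164 y 0.2096..0.2238 mid 0.2167 x 0.5318 z 0.0934
290 170 y 0.2093..0.2233 mid 0.2163 x 0.5371 z nan
290 176 y 0.2089..0.2229 mid 0.2159 x 0.5423 z 0.0982
290 182 y 0.2086..0.2225 mid 0.2155 x 0.5474 z 0.1003
290 188 y 0.2082..0.2221 mid 0.2151 x 0.5525 z 0.1031
290 194 y 0.2079..0.2228 mid 0.2153 x 0.5575 z 0.1054
290 200 y 0.2085..0.2223 mid 0.2154 x 0.5628 z 0.1073
290 206 y 0.2081..0.2219 mid 0.2150 x 0.5677 z 0.1105
290 212 y 0.2078..0.2215 mid 0.2146 x 0.5727 z 0.1130
290 218 y 0.2075..0.2211 mid 0.2143 x 0.5777 z 0.1147
290 224 y 0.2071..0.2207 mid 0.2139 x 0.5826 z 0.1178
290 230 y 0.2021..0.2307 mid 0.2164 x 0.5881 z nan
290 236 y 0.1965..0.2209 mid 0.2087 x 0.5929 z 0.1213
290 242 y 0.2052..0.2224 mid 0.2138 x 0.5990 z 0.1187
290 248 y 0.2040..0.2229 mid 0.2135 x 0.6040 z 0.1204
180 134 y 0.0936..0.1281 m
[... 341 characters left out ...]
5 z 0.0851
180 176 y 0.1017..0.1148 mid 0.1083 x 0.5369 z nan
180 182 y 0.1023..0.1152 mid 0.1088 x 0.5423 z 0.0902
180 188 y 0.1027..0.1152 mid 0.1089 x 0.5476 z 0.0922
180 194 y 0.1011..0.1147 mid 0.1079 x 0.5529 z nan
180 200 y 0.1009..0.1142 mid 0.1075 x 0.5582 z 0.0980
180 206 y 0.1015..0.1144 mid 0.1080 x 0.5633 z nan
180 212 y 0.1022..0.1146 mid 0.1084 x 0.5684 z 0.1029
180 218 y 0.1007..0.1138 mid 0.1072 x 0.5736 z nan
180 224 y 0.1002..0.1134 mid 0.1068 x 0.5788 z 0.1072
180 230 y 0.0891..0.1239 mid 0.1065 x 0.5854 z 0.1093
180 236 y 0.1631..0.1668 mid 0.1649 x 0.5501 z 0.2283
180 242 y 0.1629..0.1672 mid 0.1651 x 0.5501 z 0.2365
180 248 y 0.1631..0.1693 mid 0.1662 x 0.5504 z 0.2448
```

View pics/w1c.png

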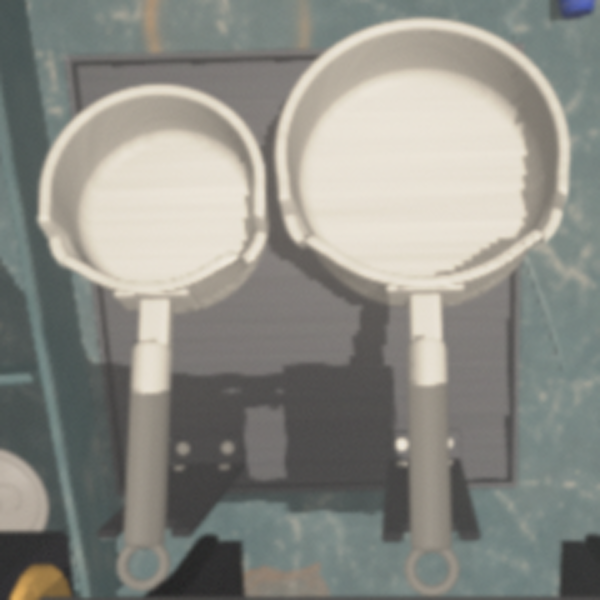

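```bash
cat > st.py <<'E'
from fit import *
o=get_obs(); T=tool_T(o); z=T[:3,2]
print('t',o['time_s'],'pos',np.round(o['tool_pos'],4),'jaw',round(float(np.degrees(np.arctan2(z[1],z[0]))),2),'tilt',np.round(T[:3,0],3),'F',np.round(o['force'],1),'M',np.round(o['wrist_torque'],2),'w',round(o['grip_width'],4))
E
python3 st.py
```

```text
t 2.1667 pos [0.5588 0.2167 0.2334] jaw 86.91 tilt [-0.001  0.001 -1.   ] F [-0.9  0.3 -0. ] M [0.05 0.   0.01] w 0.0698
```

{"op": "servo_tool", "data": {
  "rows": [-14, 1, -40, 0.4, 0.4, -14, 1, -80, 0.4, 0.4, -14, 1, -110, 0.4, 0.4, -14, 1, -130, 0.4, 0.4, -14, 1, -145, 0.4, 0.4, -14, 1, -150, 0.4, 0.4, -14, 1, -150, 0.4, 0.4, -14, 1, -150, 0.4, 0.4]
}}

```text
time_s: 2.83
tool_pos: [0.5447, 0.219, 0.0843]
tool_rot: [-30.1, 89.9, 57.3]
force: [0.8, -0.6, -0.2]
grip_width: 0.0522
```

```bash
python3 st.py
python3 - <<'E'
from fit import *
p=shoot('wrist'); cv2.imwrite('pics/w2.png',p['frame'])
p=shoot('scene'); cv2.imwrite('pics/s2.png',cv2.resize(p['frame'][120:300,130:330],None,fx=4,fy=4))
W=p['W']
E
```

```text
t 2.8333 pos [0.5447 0.219  0.0843] jaw 87.48 tilt [ 0.001  0.001 -1.   ] F [ 0.8 -0.6 -0.2] M [ 0.   -0.02 -0.01] w 0.0522
```

View pics/w2.png

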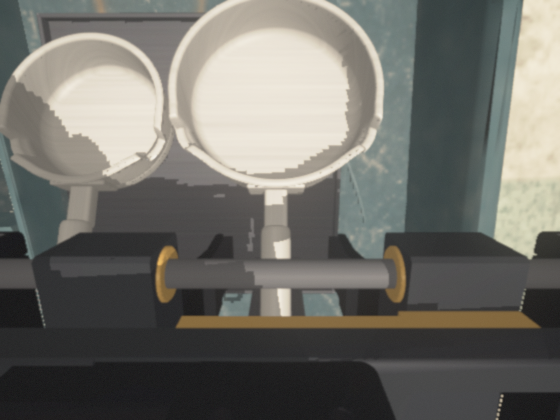

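View pics/s2.png

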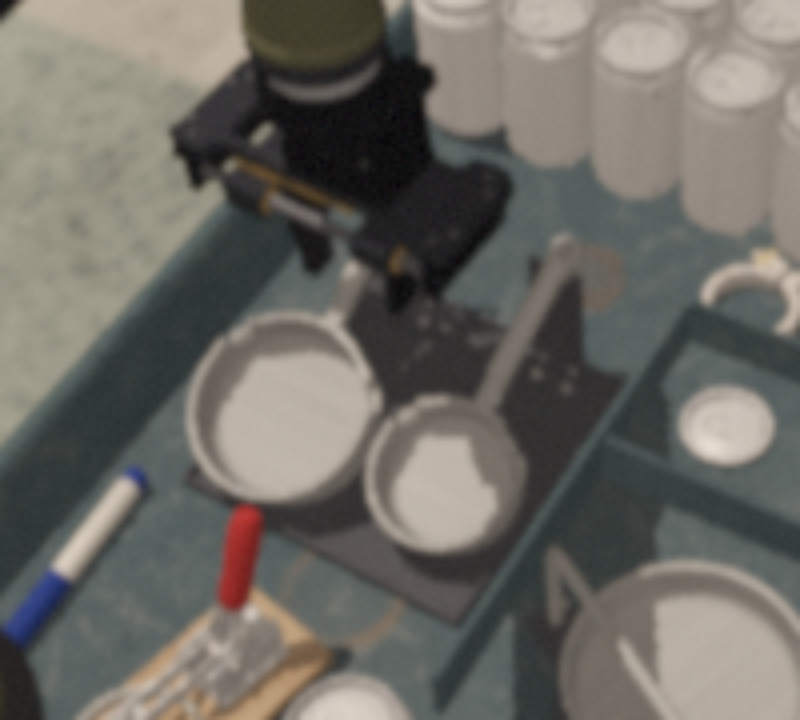

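{"op": "servo_tool", "data": {
  "rows": [0, 0, 0, 0, 0.7, 0, 0, 0, 0, 0.75, 0, 0, 0, 0, 1, 0, 0, 0, 0, 1, 0, 0, 0, 0, 1, 0, 0, 0, 0, 1],
  "force": 60
}}

```text
time_s: 3.43
tool_pos: [0.545, 0.2175, 0.0836]
tool_rot: [-29.0, 90.0, 58.4]
force: [0.1, 0.5, 0.4]
grip_width: 0.0198
```

```bash
python3 st.py
```

```text
t 3.4333 pos [0.545  0.2175 0.0836] jaw 87.36 tilt [ 0.  0. -1.] F [0.1 0.5 0.4] M [ 0.01 -0.02 -0.01] w 0.0198
```

{"op": "servo_tool", "data": {
  "rows": [0, 0, 0, 0, 1, 0, 0, 0, 0, 1, 0, 0, 0, 0, 1, 0, 0, 0, 0, 1],
  "force": 60
}}

```text
time_s: 3.77
tool_pos: [0.5449, 0.2173, 0.0836]
tool_rot: [148.7, 90.0, -123.9]
force: [0.4, -0.7, 0.6]
grip_width: 0.0136
```

```bash
python3 st.py
```

```text
t 3.7667 pos [0.5449 0.2173 0.0836] jaw 87.36 tilt [-0. -0. -1.] F [ 0.4 -0.7  0.6] M [-0.17  0.07  0.06] w 0.0136
```

{"op": "servo_tool", "data": {
  "rows": [0, 0, 2, 0, 1, 0, 0, 6, 0, 1, 0, 0, 10, 0, 1, 0, 0, 16, 0, 1, 0, 0, 22, 0, 1, 0, 0, 30, 0, 1, 0, 0, 38, 0, 1, 0, 0, 46, 0, 1]
}}

```text
time_s: 4.43
tool_pos: [0.5452, 0.2176, 0.1307]
tool_rot: [-57.9, 90.0, 29.4]
force: [-0.8, 0.5, -2.8]
grip_width: 0.0131
```

```bash
python3 st.py;  python3 - <<'E'
from fit import *
import pickle
p=shoot('wrist'); cv2.imwrite('pics/w3.png',p['frame']); pickle.dump(p,open('w3.pkl','wb'))
p=shoot('scene'); cv2.imwrite('pics/s3.png',cv2.resize(p['frame'][120:300,130:330],None,fx=4,fy=4)); pickle.dump(p,open('s3.pkl','wb'))
E
python3 st.py
```

```text
t 4.4333 pos [0.5452 0.2176 0.1307] jaw 87.36 tilt [ 0.001  0.    -1.   ] F [-0.8  0.5 -2.8] M [ 0.04 -0.26 -0.  ] w 0.0131
t 4.5333 pos [0.5461 0.2181 0.1318] jaw 87.37 tilt [ 0.003  0.002 -1.   ] F [ 0.7  0.5 -3.9] M [ 0.02 -0.32  0.  ] w 0.0132
```

View pics/w3.png

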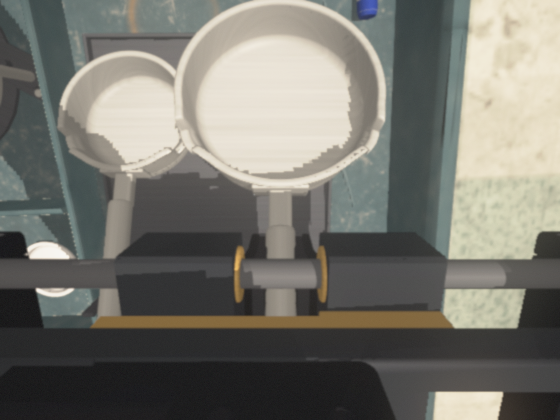

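View pics/s3.png

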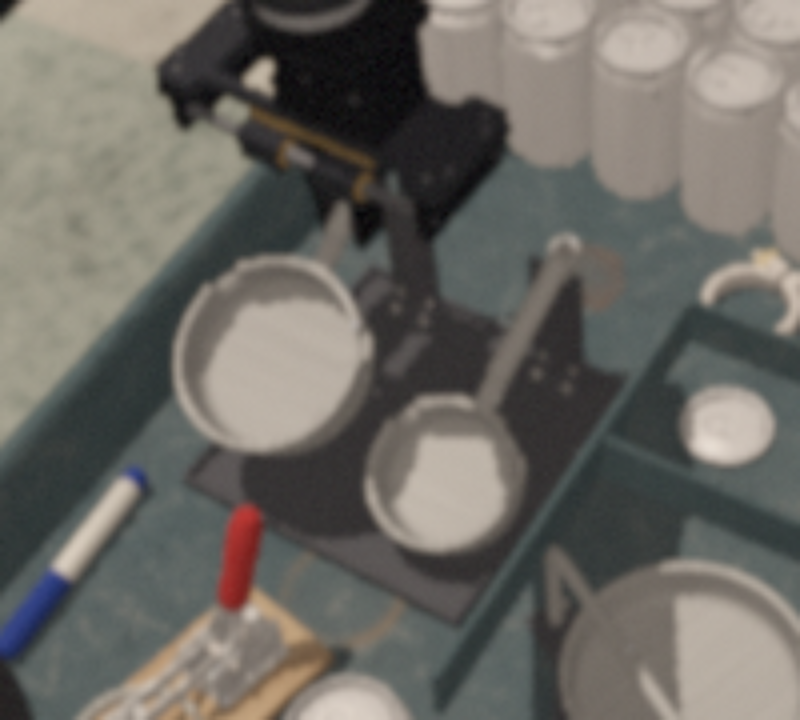

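```bash
cat > pose.py <<'E'
from fit import *
# pan pose from wrist view: fit plane to floor disc, and rim circle
def floor_plane(p,c0,c1,r0,r1):
    W=p['W'][r0:r1,c0:c1].reshape(-1,3); W=W[~np.isnan(W[:,0])]
    P=W
    for _ in range(8):
        c=np.median(P,0) if _==0 else P.mean(0); u,s,vt=np.linalg.svd(P-P.mean(0),full_matrices=False); n=vt[2]*np.sign(vt[2][2]); c=P.mean(0)
        e=np.abs((W-c)@n); P=W[e<(.006 if _<4 else .002)]
    return n,c,len(P),len(W)
E
python3 - <<'E'
from pose import *
import pickle
p=pickle.load(open('w3.pkl','rb'))
n,c,k,N=floor_plane(p,215,345,40,150); print(n,c,k,N,'tilt',np.degrees(np.arccos(n[2])),'down dir',np.degrees(np.arctan2(n[1],n[0])))
W=p['W']
for r in (6,60,100,140,180,190,210,230): print(r,np.round(W[r,282],4))
for c in (180,188,200,280,360,375): print(c,np.round(W[100,c],4))
E
```

```text
[-0.45277583  0.02961412  0.89113246] [0.45985962 0.22023374 0.07316571] 13133 14244 tilt 26.984102456261287 down dir 176.2578596642837
6 [0.4094 0.2241 0.0747]
60 [0.4358 0.223  0.0605]
100 [0.4614 0.2218 0.0746]
140 [0.4853 0.2206 0.0872]
180 [0.5033 0.2196 0.1253]
190 [0.5096 0.2193 0.1194]
210 [0.519  0.2189 0.1248]
230 [0.5258 0.2185 0.1366]
180 [0.4612 0.1672 0.1052]
188 [0.4604 0.1683 0.0935]
200 [0.4592 0.171  0.0763]
280 [0.4614 0.2205 0.0742]
360 [0.4639 0.2694 0.0788]
375 [0.4657 0.2723 0.1003]
```

```bash
cat >> pose.py <<'E'
def rim(p,n,c,rad,cen,hgt=.027):
    """rim circle centre: pts whose height above floor plane ~27mm"""
    W=p['W'].reshape(-1,3); W=W[~np.isnan(W[:,0])]
    e1=np.cross([0,1,0],n); e1/=np.linalg.norm(e1); e2=np.cross(n,e1)
    h=(W-c)@n; q=np.array([(cen-c)@e1,(cen-c)@e2,rad])
    P=W[np.abs(h-hgt)<.004]; U=np.c_[(P-c)@e1,(P-c)@e2]
    for i in range(8):
        r=np.hypot(U[:,0]-q[0],U[:,1]-q[1]); k=np.abs(r-rad+.0015)<(.02 if i<2 else .008 if i<5 else .004)
        f=lambda a:np.hypot(U[k,0]-a[0],U[k,1]-a[1])-(rad-.0015)
        q=np.r_[least_squares(f,q[:2],loss='soft_l1',f_scale=.001).x,rad]
    C=c+q[0]*e1+q[1]*e2; res=f(q[:2])
    C=C-n*((C-c)@n)  # floor-plane centre
    O=C-.009*n       # pan origin
    return O,k.sum(),np.median(np.abs(res)),np.median(h[np.abs(h-hgt)<.004])
E
python3 - <<'E'
from pose import *
import pickle
p=pickle.load(open('w3.pkl','rb'))
n,c,k,N=floor_plane(p,215,345,40,150)
O,k,e,_=rim(p,n,c,.056,c); print('O',O,k,e)
T=tool_T(); G=np.array([.5456,.2178,.1312+.008])  # grasp pt at shot
a=G-O; hgt=a@n; lat=a-hgt*n; print('grip above underside',hgt,'dist',np.linalg.norm(lat),'yaw',np.degrees(np.arctan2(lat[1],lat[0])))
x=lat/np.linalg.norm(lat); print('nose',O-x*.053, O+.0275*n+.1*x)
E
```

```text
O [0.47228503 0.21960444 0.06940035] 5445 0.0010229633065110266
grip above underside 0.028952053380601726 dist 0.09701603321629856 yaw -1.7641350500298751
nose [0.42507161 0.2210586  0.04536334] [0.54891563 0.21767513 0.13925934]
```

{"op": "servo_tool", "data": {
  "rows": [0, 0, 20, 0, 1, 0, -10, 45, 0, 1, 0, -30, 70, 0, 1, 0, -50, 90, 0, 1, 0, -70, 105, 0, 1, 0, -85, 110, 0, 1, 0, -93, 110, 0, 1, 0, -95, 110, 0, 1, 0, -95, 110, 0, 1, 0, -95, 110, 0, 1]
}}

```text
time_s: 5.37
tool_pos: [0.544, 0.1239, 0.238]
tool_rot: [88.3, 89.9, 175.7]
force: [0.0, 0.1, -3.2]
grip_width: 0.0133
```

```bash
python3 st.py;  python3 - <<'E'
from pose import *
import pickle
p=shoot('wrist'); cv2.imwrite('pics/w4.png',p['frame']); pickle.dump(p,open('w4.pkl','wb'))
n,c,k,N=floor_plane(p,215,345,40,150)
O,k,e,_=rim(p,n,c,.056,c); print('O',O,k,e,'tilt',np.degrees(np.arccos(n[2])))
W=p['W']
near=(np.abs(W[...,0]-.42)<.13)&(np.abs(W[...,1]+.07)<.13)
b=W[near&(W[...,2]>.075)&(W[...,2]<.1)]
c,d,k=line(b); d=d*np.sign(d[1]); yaw=np.degrees(np.arctan2(d[1],d[0]))-90; t=(b-c)@d
print('bar',c,d,k,len(b),yaw,t.min(),t.max(),b[:,2].max())
r=W[near&(W[...,2]>.034)&(W[...,2]<.047)]
q=[.42,-.07,.066]
for _ in range(6):
    e=np.abs(np.hypot(r[:,0]-q[0],r[:,1]-q[1])-q[2]); q,f=circ(r[e<(.012 if _<3 else .004)])
print('rim',q,len(f),np.median(f))
cv2.imwrite('pics/w4c.png',cv2.resize(p['frame'][60:230,0:220],None,fx=3.5,fy=3.5,interpolation=cv2.INTER_CUBIC))
E
python3 st.py
```

```text
t 5.3667 pos [0.544  0.1239 0.238 ] jaw 87.45 tilt [-0.002  0.    -1.   ] F [ 0.   0.1 -3.2] M [ 0.06 -0.26 -0.02] w 0.0133
O [0.47101171 0.12576566 0.17687183] 5454 0.0010204973964374198 tilt 26.806966114803863
bar [ 0.3942148  -0.03894429  0.08578693] [ 0.50389032  0.86374783 -0.00585091] 1465 1562 -30.258289321688622 -0.07149770514430946 0.07089549561683554 0.08880018706512743
rim [ 0.41800915 -0.06892399  0.06667287] 2153 0.001105148214745999
t 5.4167 pos [0.5441 0.1241 0.2381] jaw 87.49 tilt [-0.002  0.    -1.   ] F [-0.1  0.3 -2.9] M [ 0.06 -0.22 -0.01] w 0.0133
```

View pics/w4.png

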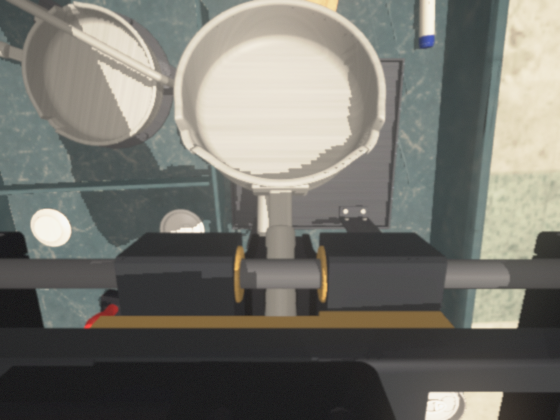

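View pics/w4c.png

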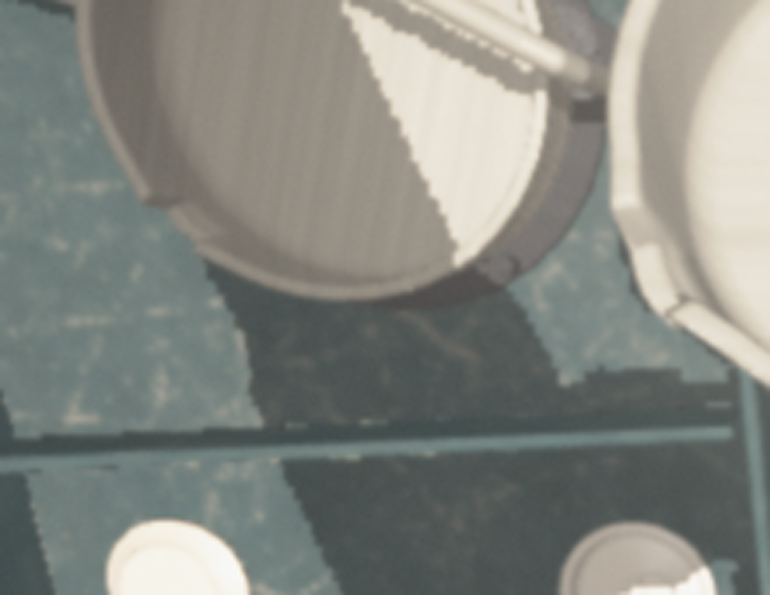

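Run:
```python
from pose import *
import pickle
p=pickle.load(open('w4.pkl','rb')); C=np.array([.4180,-.0689])
for uv in [(148,200),(178,208),(195,243),(208,246)]:
    L=ray(p,[uv[0]/3.5-.36,uv[1]/3.5+60-.36],.040)[0]; d=L[:2]-C; print(uv,L,np.hypot(*d),np.degrees(np.arctan2(d[1],d[0])))
# rim height profile vs angle, from top, wrist
D=pickle.load(open('d0.pkl','rb')); D['wrist']=p
for n in D:
    W=D[n]['W'].reshape(-1,3); W=W[~np.isnan(W[:,0])]
    CC={'top':(.4209,-.0695),'scene':(.4175,-.0708),'wrist':(.4180,-.0689)}[n]
    d=W[:,:2]-CC; r=np.hypot(*d.T); a=np.degrees(np.arctan2(d[:,1],d[:,0]))
    k=(r>.0635)&(r<.0695)&(W[:,2]>.01)&(W[:,2]<.06)
    print(n,[(int(b),round(float(np.percentile(W[k&(np.abs(a-b)<1.5),2],80)*1000),0) if (k&(np.abs(a-b)<1.5)).sum()>2 else None) for b in range(-72,-28,2)])
    k=(r>.085)&(r<.165)&(W[:,2]>.024)&(W[:,2]<.045)&(a<-85)&(a>-130)
    if k.sum()>20:
        c,dd,m=line(W[k]); dd*=-np.sign(dd[1]); print('handle',c,np.degrees(np.arctan2(dd[1],dd[0])),m, 'through-centre ang',np.degrees(np.arctan2(c[1]-CC[1],c[0]-CC[0])))
```

```text
(148, 200) [ 0.4546527  -0.12733825  0.04      ] 0.06898152151002304 -57.903900338592116
(178, 208) [ 0.45739396 -0.11872702  0.04      ] 0.06351862702517737 -51.66959444546763
(195, 243) [ 0.46791139 -0.11582856  0.04      ] 0.06850866009860751 -43.23575635372218
(208, 246) [ 0.4689806  -0.11202716  0.04      ] 0.06677554193650351 -40.229630124000096
top [(-72, 39.0), (-70, 41.0), (-68, 41.0), (-66, 38.0), (-64, 39.0), (-62, 40.0), (-60, 40.0), (-58, 35.0), (-56, 29.0), (-54, 30.0), (-52, 30.0), (-50, 30.0), (-48, 28.0), (-46, 32.0), (-44, 35.0), (-42, 39.0), (-40, 41.0), (-38, 37.0), (-36, 40.0), (-34, 39.0), (-32, 41.0), (-30, 40.0)]
handle [ 0.37900573 -0.18458831  0.03818046] -107.90459273785387 235 through-centre ang -110.00243892061197
scene [(-72, 39.0), (-70, 40.0), (-68, None), (-66, 36.0), (-64, 37.0), (-62, 38.0), (-60, 35.0), (-58, 36.0), (-56, None), (-54, 25.0), (-52, 24.0), (-50, 25.0), (-48, 26.0), (-46, 27.0), (-44, 31.0), (-42, 35.0), (-40, 36.0), (-38, 37.0), (-36, 38.0), (-34, 38.0), (-32, 37.0), (-30, 37.0)]
handle [ 0.37388705 -0.18639862  0.0349475 ] -107.3526002880157 233 through-centre ang -110.67044443075493
wrist [(-72, 39.0), (-70, 39.0), (-68, 39.0), (-66, 39.0), (-64, 39.0), (-62, 38.0), (-60, 38.0), (-58, 36.0), (-56, 30.0), (-54, 28.0), (-52, 28.0), (-50, 28.0), (-48, 28.0), (-46, 28.0), (-44, 37.0), (-42, 39.0), (-40, 39.0), (-38, 39.0), (-36, 40.0), (-34, 39.0), (-32, 40.0), (-30, 39.0)]
handle [ 0.38688598 -0.15311427  0.03420527] -13.734883492280902 188 through-centre ang -110.27738549154947
```

```bash
cat > col.py <<'E'
import numpy as np
# dock frame, mm. big pan centre 0, bar at x=-36 z=83 r=4 ; handle dir angle phi in dock frame
def surf(Rr,n=180):
    th=np.linspace(0,2*np.pi,n,endpoint=False); P=[]
    for h in np.linspace(0,36,13):
        r=(Rr-3)+3*h/36
        P.append(np.c_[r*np.cos(th),r*np.sin(th),0*th+h])
    for r in np.linspace(0,Rr-3,12): P.append(np.c_[r*np.cos(th),r*np.sin(th),0*th])
    P=np.vstack(P)
    # stem & grip
    S=[]
    for s in np.linspace(Rr,Rr+20,9):
        for y in (-6,0,6):
            for z in (20,28): S.append((s,y,z))
    for s in np.linspace(Rr+20,Rr+110,30):
        for t in np.linspace(0,2*np.pi,12,endpoint=False): S.append((s,7.5*np.cos(t),27.5+7.5*np.sin(t)))
    return np.vstack([P,np.array(S)])
def place(P,Rr,d,up,a,phi,home_z):
    """nose at d out, up above home; tilt a deg nose-down; phi handle dir(deg)"""
    a=np.radians(a); nose=np.array([-(Rr-3),0,0.])
    Q=P-nose; ca,sa=np.cos(a),np.sin(a)
    X=Q[:,0]*ca-Q[:,2]*sa; Z=Q[:,0]*sa+Q[:,2]*ca
    X=X-(Rr-3)+d; Z=Z+home_z+up; Y=Q[:,1]
    c,s=np.cos(np.radians(phi)),np.sin(np.radians(phi))
    return np.c_[c*X-s*Y,s*X+c*Y,Z]
def bar_clear(W,barx=-36): return np.min(np.hypot(W[:,0]-barx,W[:,2]-83))-4
def pan_clear(W,R,floor,phi_lips,base):
    """vertical clearance above a pan (inner floor z=floor, rim radius R at base+36; wall 3, cone 3)"""
    r=np.hypot(W[:,0],W[:,1]); z=W[:,2]
    h=np.full(len(W),-1e3)
    inner_floor_r=R-3-3
    zr=np.clip((r-inner_floor_r)/3,0,1)*36+base # inner wall height at r
    h=np.where(r<=inner_floor_r,floor,np.where(r<R-3,np.maximum(floor,zr),np.where(r<=R,base+36,-1e3)))
    # lip notches
    for pl in phi_lips:
        u=np.array([np.cos(np.radians(pl)),np.sin(np.radians(pl))]); 
        lat=np.abs(W[:,0]*-u[1]+W[:,1]*u[0]); al=W[:,0]*u[0]+W[:,1]*u[1]
        k=(r>=R-6)&(r<=R)&(al>0)&(lat<7.5); h=np.where(k,np.minimum(h,base+27),h)
    return np.min(z-h)
E
cat > run1.py <<'E'
from col import *
phi=-20.4; P=surf(56)
def lim(d,a):
    zs=np.arange(-2,60,.5); ok=[]
    for z in zs:
        W=place(P,56,d,z,a,phi,13)
        ok.append((bar_clear(W),pan_clear(W,68,13,[phi,phi-120],4)))
    ok=np.array(ok); 
    lo=zs[ok[:,1]>=0]; hi=zs[ok[:,0]>=1]
    return (lo.min() if len(lo) else None),(hi.max() if len(hi) else None)
for a in (22,25,27,30):
    print(a,[(d,)+lim(d,a) for d in (56,50,45,40,34,28,23,18,12,6,0)])
for a in (20,15,10,5,0): print(a,[(d,)+lim(d,a) for d in (24,18,14,10,6,3,0,-3)])
E
python3 run1.py
```

```text
22 [(56, np.float64(12.0), np.float64(59.5)), (50, np.float64(10.0), np.float64(59.5)), (45, np.float64(8.0), np.float64(59.5)), (40, np.float64(6.5), np.float64(59.5)), (34, np.float64(3.5), np.float64(59.5)), (28, np.float64(0.0), np.float64(24.0)), (23, np.float64(0.0), np.float64(21.5)), (18, np.float64(0.0), np.float64(19.0)), (12, np.float64(0.0), np.float64(16.0)), (6, np.float64(0.0), np.float64(13.5)), (0, np.float64(3.0), np.float64(11.0))]
25 [(56, np.float64(9.5), np.float64(59.5)), (50, np.float64(8.0), np.float64(59.5)), (45, np.float64(5.5), np.float64(59.5)), (40, np.float64(3.5), np.float64(59.5)), (34, np.float64(0.0), np.float64(59.5)), (28, np.float64(0.0), np.float64(22.5)), (23, np.float64(0.0), np.float64(19.5)), (18, np.float64(0.0), np.float64(16.5)), (12, np.float64(0.0), np.float64(13.5)), (6, np.float64(0.0), np.float64(11.0)), (0, np.float64(6.0), np.float64(8.0))]
27 [(56, np.float64(8.0), np.float64(59.5)), (50, np.float64(5.5), np.float64(59.5)), (45, np.float64(3.5), np.float64(59.5)), (40, np.float64(0.5), np.float64(59.5)), (34, np.float64(0.0), np.
[... 1659 characters left out ...]
3, np.float64(0.0), np.float64(21.5))]
5 [(24, np.float64(21.0), np.float64(28.5)), (18, np.float64(20.0), np.float64(27.5)), (14, np.float64(18.5), np.float64(27.0)), (10, np.float64(0.0), np.float64(26.5)), (6, np.float64(0.0), np.float64(26.0)), (3, np.float64(0.0), np.float64(26.0)), (0, np.float64(0.0), np.float64(25.5)), (-3, np.float64(0.0), np.float64(25.5))]
0 [(24, np.float64(27.0), np.float64(29.5)), (18, np.float64(27.0), np.float64(29.0)), (14, np.float64(27.0), np.float64(29.0)), (10, np.float64(3.0), np.float64(29.0)), (6, np.float64(0.0), np.float64(29.0)), (3, np.float64(0.0), np.float64(29.0)), (0, np.float64(0.0), np.float64(29.0)), (-3, np.float64(0.0), np.float64(29.0))]
```

{"op": "servo_tool", "data": {
  "rows": [0, -10, 0, -2, 1, -4, -32, 0, -6, 1, -8, -60, 0, -11, 1, -13, -88, 0, -16, 1, -18, -116, 0, -21, 1, -22, -144, 0, -26, 1, -27, -172, 0, -31, 1, -31, -200, 0, -36, 1, -36, -228, 0, -41, 1, -40, -254, 0, -45, 1]
}}

```text
time_s: 6.25
tool_pos: [0.5041, -0.1333, 0.2393]
tool_rot: [177.1, 90.0, -140.9]
force: [-0.8, -0.4, -3.6]
grip_width: 0.0133
```

{"op": "servo_tool", "data": {
  "rows": [-3, -20, 0, -2, 1, -5, -33, 0, -3, 1, -5, -38, 0, -3.1, 1, -5, -38, 0, -3.1, 1, -5, -38, 0, -3.1, 1]
}}

```text
time_s: 6.67
tool_pos: [0.5004, -0.1679, 0.2393]
tool_rot: [65.8, 89.9, 105.2]
force: [1.0, 1.0, -3.8]
grip_width: 0.0133
```

```bash
python3 st.py;  python3 - <<'E'
from pose import *
import pickle
p=shoot('wrist'); cv2.imwrite('pics/w5.png',p['frame']); pickle.dump(p,open('w5.pkl','wb'))
n,c,k,N=floor_plane(p,215,345,40,150)
O,k,e,_=rim(p,n,c,.056,c); print('O',O,k,e,'tilt',np.degrees(np.arccos(n[2])),'dir',np.degrees(np.arctan2(-n[1],-n[0])))
G=get_obs()['tool_pos']+[0,0,.008]; a=G-O; h=a@n; l=a-h*n; print(h,np.linalg.norm(l),np.degrees(np.arctan2(l[1],l[0])))
E
python3 st.py
```

```text
t 6.6667 pos [ 0.5004 -0.1679  0.2393] jaw 39.39 tilt [-0.     0.001 -1.   ] F [ 1.   1.  -3.8] M [-0.23 -0.2  -0.08] w 0.0133
O [ 0.45347154 -0.11303061  0.17821499] 5445 0.001025492217317077 tilt 26.85737481569373 dir -51.57942996464133
0.029207925405988468 0.09540588145274277 -49.550551232807365
t 6.7167 pos [ 0.5005 -0.1675  0.2394] jaw 39.44 tilt [-0.     0.001 -1.   ] F [ 0.5  0.2 -3.9] M [-0.18 -0.2  -0.03] w 0.0134
```

View pics/w5.png

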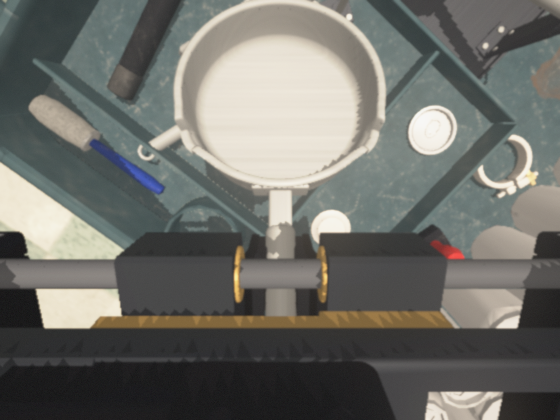

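{"op": "servo_tool", "data": {
  "rows": [0, 0, -20, 0, 1, 0, 0, -45, 0, 1, 0, 0, -68, 0, 1, 0, 0, -85, 0, 1, -1, 1, -98, 0, 1, -2.5, 3, -108, 0, 1, -4.7, 5.7, -115, 0, 1, -6.5, 8, -119, 0, 1, -8.5, 10.4, -122, 0, 1, -8.5, 10.4, -122, 0, 1]
}}

```text
time_s: 7.55
tool_pos: [0.4912, -0.158, 0.1175]
tool_rot: [69.8, 90.0, 109.1]
force: [-0.6, 0.3, -3.3]
grip_width: 0.0134
```

```bash
python3 st.py;  python3 - <<'E'
from pose import *
import pickle
p=shoot('wrist'); cv2.imwrite('pics/w6.png',p['frame'])
p=shoot('scene'); cv2.imwrite('pics/s6.png',cv2.resize(p['frame'][200:380,220:420],None,fx=4,fy=4))
p=shoot('top'); cv2.imwrite('pics/t6.png',cv2.resize(p['frame'][190:340,265:455],None,fx=4,fy=4))
E
python3 st.py
```

```text
t 7.55 pos [ 0.4912 -0.158   0.1175] jaw 39.33 tilt [-0.     0.001 -1.   ] F [-0.6  0.3 -3.3] M [-0.25 -0.12  0.01] w 0.0134
t 7.7 pos [ 0.4921 -0.1592  0.1184] jaw 39.27 tilt [ 0.002 -0.    -1.   ] F [ 0.9 -0.3 -3.7] M [-0.24 -0.12 -0.03] w 0.0132
```

View pics/s6.png

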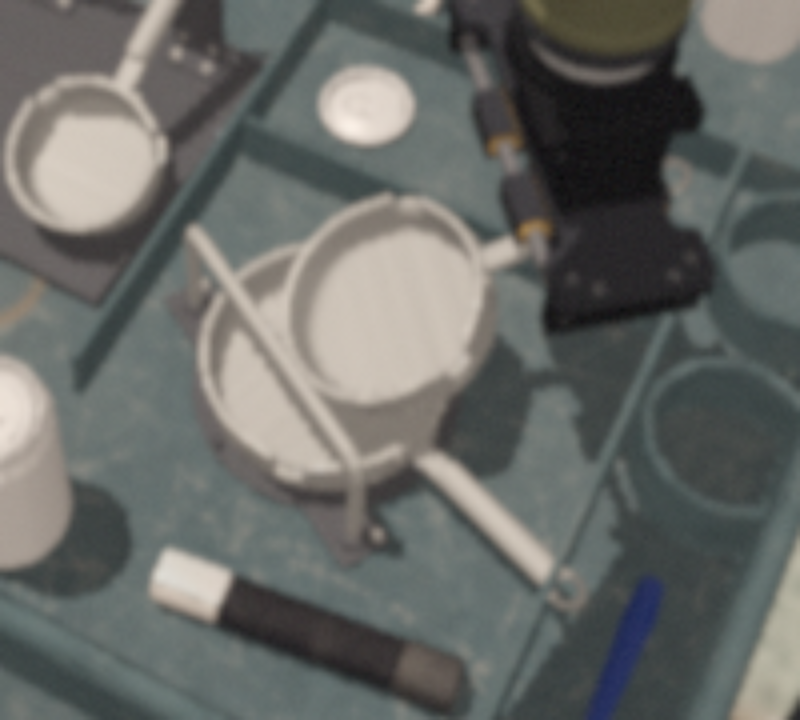

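View pics/t6.png

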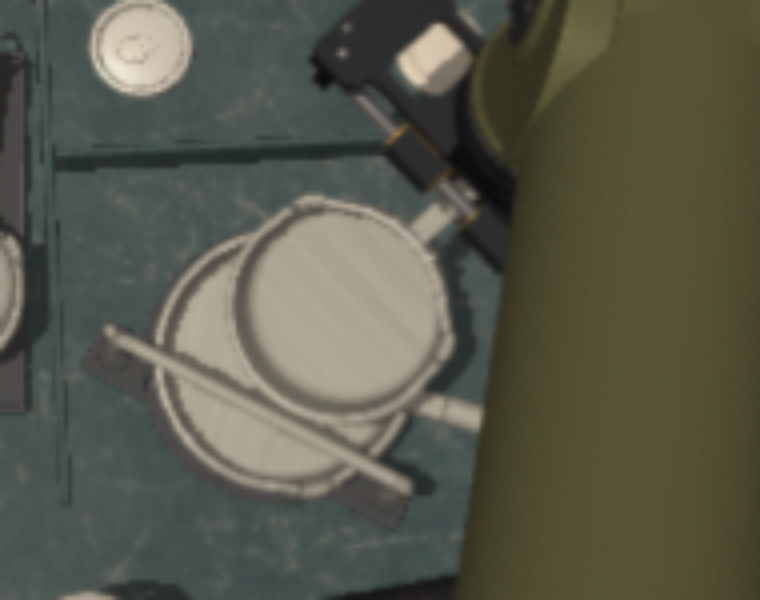

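{"op": "servo_tool", "data": {
  "rows": [-2.5, 3, -3, 0, 1, -5, 6.2, -6, 0, 1, -9, 11, -8.5, 0, 1, -12.7, 15.5, -10.5, 0, 1, -16, 19.5, -12, 0, 1, -19, 23.2, -13.5, 0, 1, -22, 27, -15, 0, 1, -24.1, 29.4, -15.5, 0, 1, -24.1, 29.4, -15.5, 0, 1, -24.1, 29.4, -15.5, 0, 1]
}}

```text
time_s: 8.53
tool_pos: [0.4674, -0.1296, 0.1022]
tool_rot: [-46.8, 90.0, -7.5]
force: [1.4, 0.6, -3.7]
grip_width: 0.013
```

```bash
python3 st.py;  python3 - <<'E'
from pose import *
import pickle
p=shoot('wrist'); cv2.imwrite('pics/w7.png',p['frame']); pickle.dump(p,open('w7.pkl','wb'))
p=shoot('scene'); cv2.imwrite('pics/s7.png',cv2.resize(p['frame'][200:380,220:420],None,fx=4,fy=4))
E
python3 st.py
```

```text
t 8.5333 pos [ 0.4674 -0.1296  0.1022] jaw 39.28 tilt [ 0.001 -0.    -1.   ] F [ 1.4  0.6 -3.7] M [-0.25 -0.17  0.  ] w 0.013
t 8.6333 pos [ 0.4676 -0.13    0.1023] jaw 39.25 tilt [ 0.001 -0.    -1.   ] F [ 0.5  0.7 -3.7] M [-0.26 -0.15  0.07] w 0.0132
```

View pics/s7.png

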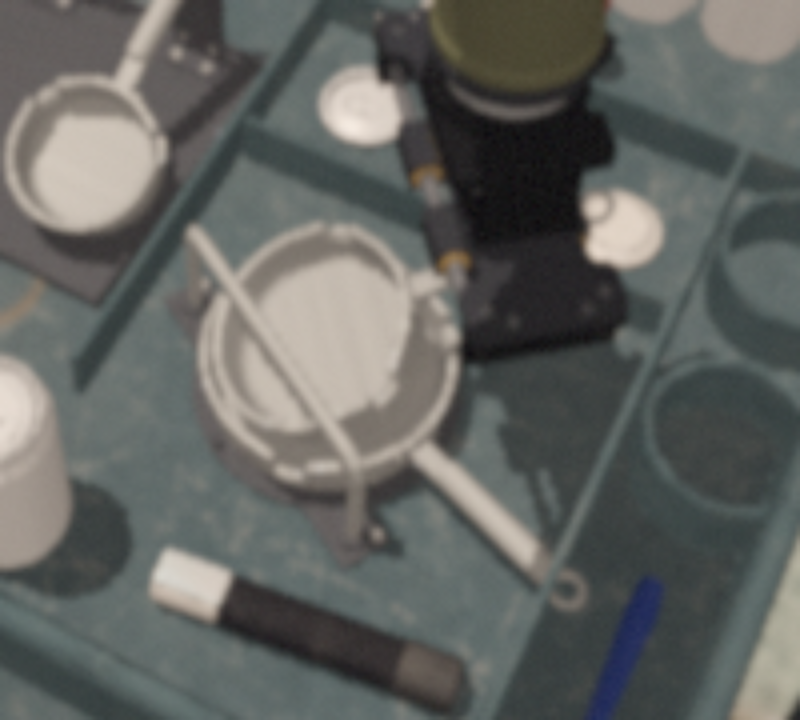

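View pics/w7.png

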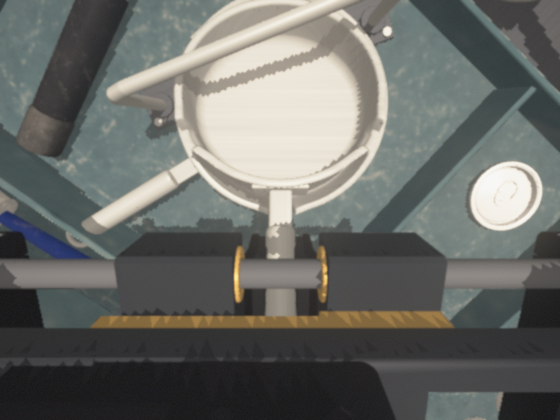

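{"op": "servo_tool", "data": {
  "rows": [0, 0, -1.5, 0, 1, 0, 0, -3, 0, 1, 0, 0, -4.5, 0, 1, 0, 0, -6, 0, 1, 0, 0, -7.5, 0, 1, 0, 0, -7.5, 0, 1]
}}

```text
time_s: 9.13
tool_pos: [0.4679, -0.1302, 0.0949]
tool_rot: [-63.7, 89.9, -24.5]
force: [0.6, -1.0, -1.0]
grip_width: 0.0133
```

```bash
python3 st.py;  python3 - <<'E'
from pose import *
import pickle
p=shoot('wrist'); cv2.imwrite('pics/w8.png',p['frame'][0:300])
n,c,k,N=floor_plane(p,225,345,90,180);print(n,k,N,np.degrees(np.arccos(n[2])))
E
```

```text
t 9.1333 pos [ 0.4679 -0.1302  0.0949] jaw 39.24 tilt [ 0.001 -0.001 -1.   ] F [ 0.6 -1.  -1. ] M [-0.41 -0.26  0.05] w 0.0133
[-0.26863684  0.33867755  0.90173819] 9856 10762 25.61250630200925
```

View pics/w8.png

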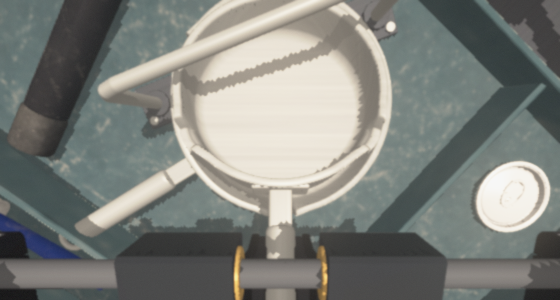

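{"op": "servo_tool", "data": {
  "rows": [1.3, -1.6, -4, 0, 1, 2.7, -3.3, -8, 0, 1, 4, -5, -12, 0, 1, 5.2, -6.3, -16, 0, 1, 6.3, -7.6, -19.5, 0, 1, 7.3, -8.8, -23, 0, 1, 8.3, -10, -27, 0, 1, 9.2, -11.2, -31, 0, 1, 10, -12.2, -36, 0, 1, 10.9, -13.3, -41, 0, 1],
  "force": 35
}}

```text
time_s: 10.02
tool_pos: [0.4781, -0.1428, 0.0529]
tool_rot: [99.8, 90.0, 139.1]
force: [2.4, -3.3, 1.3]
grip_width: 0.014
```

```bash
python3 st.py;  python3 - <<'E'
from pose import *
import pickle
p=shoot('wrist'); cv2.imwrite('pics/w9.png',cv2.resize(p['frame'][0:260,140:440],None,fx=2.5,fy=2.5,interpolation=cv2.INTER_CUBIC)); pickle.dump(p,open('w9.pkl','wb'))
n,c,k,N=floor_plane(p,225,345,90,180);print(n,k,N,np.degrees(np.arccos(n[2])))
E
```

```text
t 10.0167 pos [ 0.4781 -0.1428  0.0529] jaw 39.27 tilt [-0.  0. -1.] F [ 2.4 -3.3  1.3] M [-0.42 -0.31 -0.09] w 0.014
[-0.08455477  0.11473802  0.98979072] 8978 10760 8.194175654026097
```

View pics/w9.png

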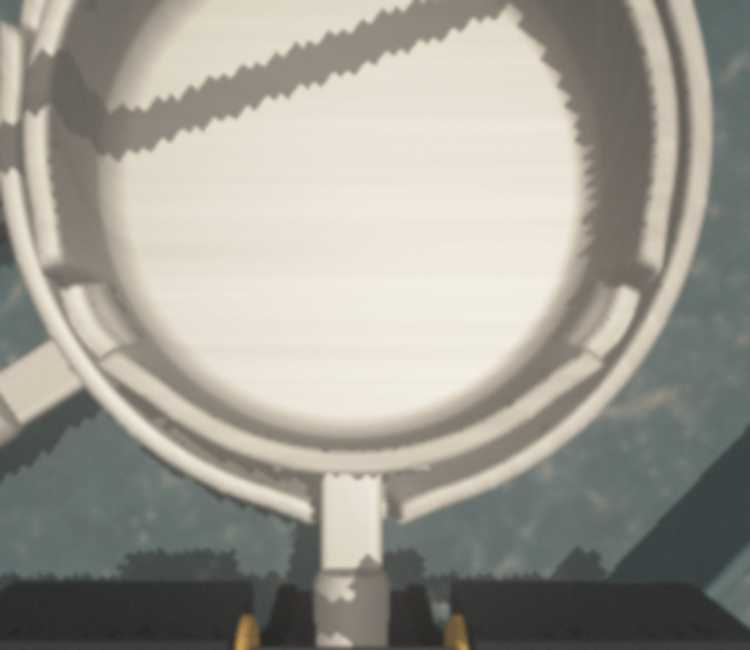

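{"op": "servo_tool", "data": {
  "rows": [0.8, -0.2, -3, 0, 1, 1.4, -0.9, -6, 0, 1, 1.9, -1.5, -9, 0, 1, 2.4, -2.1, -12, 0, 1, 2.7, -2.5, -14.5, 0, 1, 2.9, -2.8, -16.5, 0, 1, 3.1, -3, -18, 0, 1, 3.2, -3.1, -19, 0, 1, 3.2, -3.1, -19.5, 0, 1, 3.2, -3.1, -19.5, 0, 1],
  "force": 30
}}

```text
time_s: 10.9
tool_pos: [0.4811, -0.1459, 0.0339]
tool_rot: [116.1, 90.0, 155.4]
force: [-0.3, -1.1, 0.4]
grip_width: 0.014
```

```bash
python3 st.py;  python3 - <<'E'
from pose import *
import pickle
p=shoot('wrist'); cv2.imwrite('pics/w10.png',cv2.resize(p['frame'][0:260,140:440],None,fx=2.5,fy=2.5,interpolation=cv2.INTER_CUBIC)); pickle.dump(p,open('w10.pkl','wb'))
n,c,k,N=floor_plane(p,225,345,60,180);print(n,c,k,N,np.degrees(np.arccos(n[2])))
E
```

```text
t 10.9 pos [ 0.4811 -0.1459  0.0339] jaw 39.27 tilt [-0.001  0.    -1.   ] F [-0.3 -1.1  0.4] M [-0.01  0.21  0.09] w 0.014
[-0.00588336  0.00595525  0.99996496] [ 0.43462452 -0.0878316   0.02193962] 12177 14347 0.4796467698369117
```

View pics/w10.png

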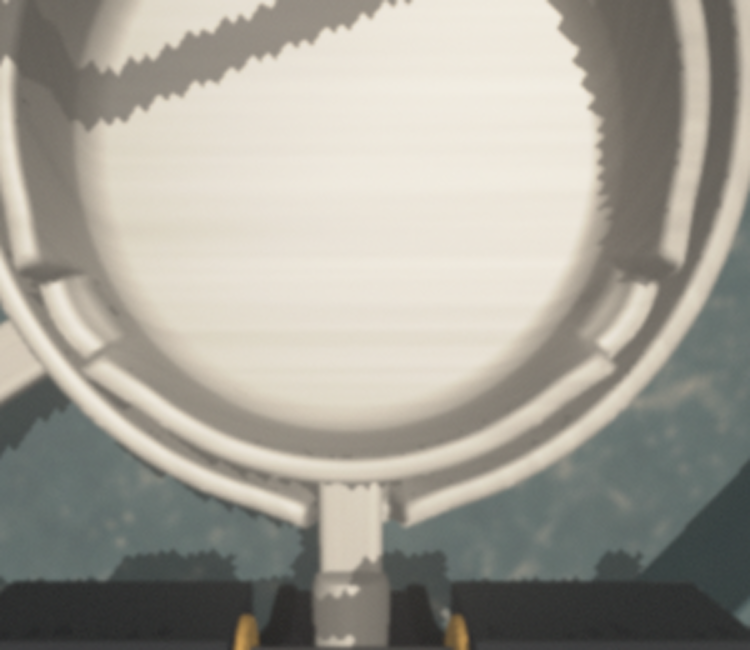

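{"op": "servo_tool", "data": {
  "rows": [0, 0, 0, 0, 0.75, 0, 0, 0, 0, 0.68, 0, 0, 0, 0, 0.65, 0, 0, 0, 0, 0.65, 0, 0, 4, 0, 0.65, 0, 0, 15, 0, 0.65, 0, 0, 35, 0, 0.65, 0, 0, 65, 0, 0.65, 0, 0, 100, 0, 0.65, 0, 0, 135, 0, 0.65],
  "force": 60
}}

```text
time_s: 11.78
tool_pos: [0.4809, -0.1463, 0.1712]
tool_rot: [-167.3, 90.0, -128.1]
force: [1.5, -0.5, 0.0]
grip_width: 0.03
```

```bash
python3 st.py;  python3 - <<'E'
from pose import *
import pickle
p=shoot('wrist'); cv2.imwrite('pics/w11.png',p['frame']); pickle.dump(p,open('w11.pkl','wb'))
n,c,k,N=floor_plane(p,235,325,110,150);print(n,c,k,N,np.degrees(np.arccos(n[2])))
p=shoot('scene'); cv2.imwrite('pics/s11.png',cv2.resize(p['frame'][200:380,220:420],None,fx=4,fy=4))
E
python3 st.py
```

```text
t 11.7833 pos [ 0.4809 -0.1463  0.1712] jaw 39.23 tilt [-0. -0. -1.] F [ 1.5 -0.5  0. ] M [-0.03 -0.06 -0.02] w 0.03
[-0.01158273  0.01532658  0.99981545] [ 0.43753794 -0.09539579  0.02183631] 2868 3590 1.1007787928282502
t 11.8833 pos [ 0.4854 -0.1473  0.1761] jaw 39.24 tilt [ 0.012 -0.001 -1.   ] F [1.  0.6 1.1] M [-0.16  0.04  0.01] w 0.0305
```

View pics/w11.png

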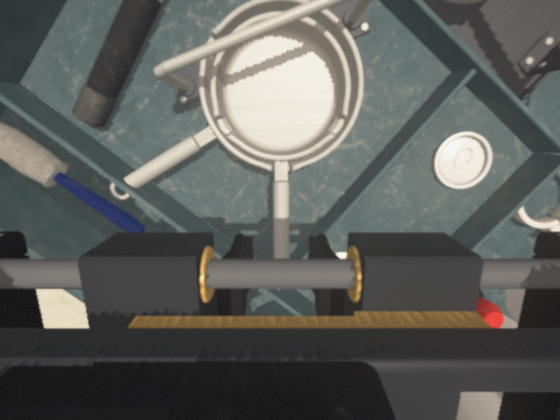

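View pics/s11.png

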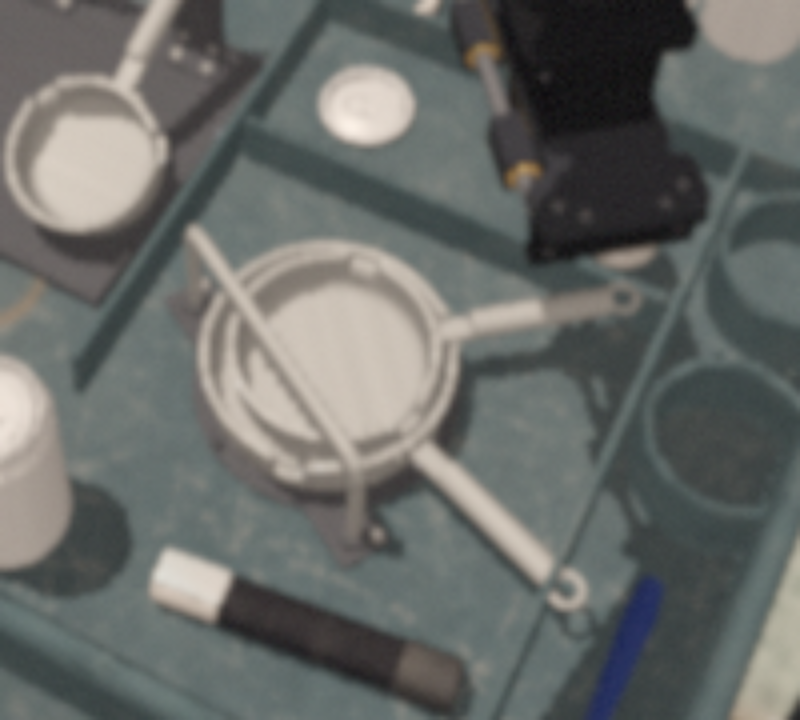

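{"op": "servo_tool", "data": {
  "rows": [5, 10, 25, 4, 0.4, 15, 45, 55, 10, 0.4, 25, 85, 69, 16, 0.4, 35, 125, 69, 22, 0.4, 45, 165, 69, 29, 0.4, 54, 205, 69, 36, 0.4, 60, 240, 69, 42, 0.4, 63, 262, 69, 47, 0.4, 63, 270, 69, 48.1, 0.4, 63, 270, 69, 48.1, 0.4]
}}

```text
time_s: 12.72
tool_pos: [0.544, 0.1264, 0.238]
tool_rot: [87.1, 90.0, 174.6]
force: [0.1, -1.0, -0.5]
grip_width: 0.0521
```

{"op": "servo_tool", "data": {
  "rows": [0, 0, 0, 0, 0.4, 0, 0, 0, 0, 0.4]
}}

```text
time_s: 12.88
tool_pos: [0.5446, 0.1212, 0.2383]
tool_rot: [-160.4, 89.9, -73.3]
force: [0.2, -0.9, 0.0]
grip_width: 0.0522
```

```bash
python3 st.py;  python3 - <<'E'
from pose import *
import pickle
p=shoot('wrist'); cv2.imwrite('pics/w12.png',p['frame']); pickle.dump(p,open('w12.pkl','wb'))
cv2.imwrite('pics/w12c.png',cv2.resize(p['frame'][0:200,0:240],None,fx=3.2,fy=3,interpolation=cv2.INTER_CUBIC))
W=p['W']
for c in range(150,260,12):
  pass
E
python3 st.py
```

```text
t 12.8833 pos [0.5446 0.1212 0.2383] jaw 87.1 tilt [ 0.    -0.001 -1.   ] F [ 0.2 -0.9  0. ] M [-0.06  0.03 -0.02] w 0.0522
t 12.9333 pos [0.5446 0.1212 0.2384] jaw 87.1 tilt [ 0.    -0.001 -1.   ] F [-1.2  0.6  0.4] M [ 0.07  0.03 -0.01] w 0.0522
```

View pics/w12.png

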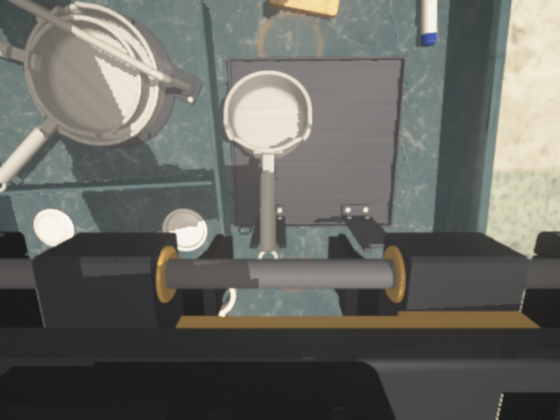

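View pics/w12c.png

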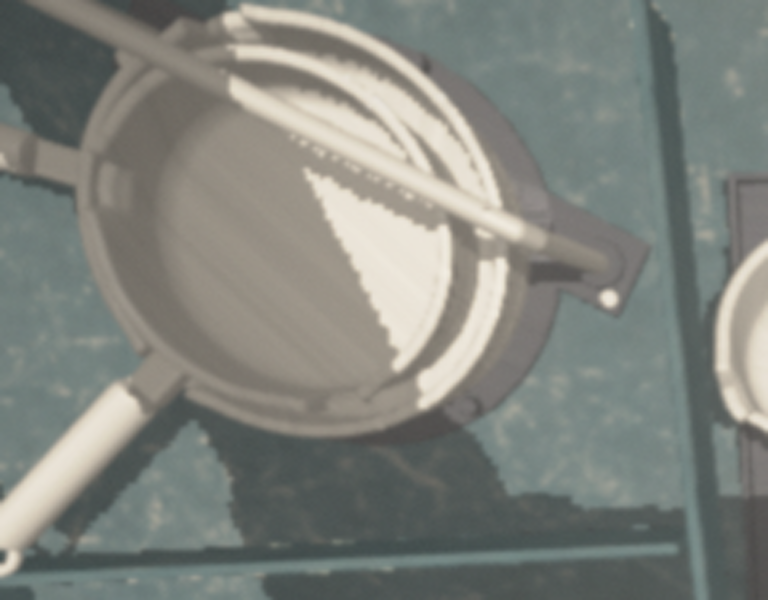

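```bash
cat > dockfit.py <<'E'
from pose import *
def fitdock(p,c0=(.42,-.07)):
    W=p['W'].reshape(-1,3); W=W[~np.isnan(W[:,0])]
    W=W[np.hypot(W[:,0]-c0[0],W[:,1]-c0[1])<.2]
    r=W[(W[:,2]>.044)&(W[:,2]<.054)]
    q=np.array([c0[0]+.003,c0[1]-.004,.0545])
    for i in range(8):
        e=np.abs(np.hypot(r[:,0]-q[0],r[:,1]-q[1])-.0545); k=e<(.012 if i<3 else .004)
        f=lambda a:np.hypot(r[k,0]-a[0],r[k,1]-a[1])-.0545
        q=np.r_[least_squares(f,q[:2],loss='soft_l1',f_scale=.001).x,0]
    print('mid rim c',np.round(q[:2],4),k.sum(),np.median(np.abs(f(q[:2]))),'z',np.median(r[k,2]))
    r2=W[(W[:,2]>.035)&(W[:,2]<.044)]; b=np.array([*c0,0])
    for i in range(8):
        e=np.abs(np.hypot(r2[:,0]-b[0],r2[:,1]-b[1])-.0665); k=e<(.012 if i<3 else .004)
        f=lambda a:np.hypot(r2[k,0]-a[0],r2[k,1]-a[1])-.0665
        b=np.r_[least_squares(f,b[:2],loss='soft_l1',f_scale=.001).x,0]
    print('big rim c',np.round(b[:2],4),k.sum(),np.median(np.abs(f(b[:2]))))
    d=W[:,:2]-q[:2]; rr=np.hypot(*d.T); a=np.degrees(np.arctan2(d[:,1],d[:,0]))
    k=(rr>.08)&(rr<.15)&(np.abs(a+50)<15)&(W[:,2]>.036)
    if k.sum()>20:
        c,dd,m=line(W[k]); dd*=-np.sign(dd[1]); print('mid handle',np.degrees(np.arctan2(dd[1],dd[0])),'via centre',np.degrees(np.arctan2(c[1]-q[1],c[0]-q[0])),m,'pitch',np.degrees(np.arcsin(dd[2])))
    k0=(rr>.0525)&(rr<.057)&(W[:,2]>.02)&(W[:,2]<.07)
    print([(int(t),int(round(float(np.percentile(W[k0&(np.abs(a-t)<1.5),2],70)*1000)))) for t in range(-8,32,2) if (k0&(np.abs(a-t)<1.5)).sum()>2])
    return q[:2],b[:2]
E
python3 - <<'E'
from dockfit import *
import pickle
p=pickle.load(open('w12.pkl','rb')); fitdock(p)
p2=pickle.load(open('w11.pkl','rb')); fitdock(p2)
W=p['W']
for c in (268,):
    for r in range(148,240,6):
        w=W[r,c-25:c+26]; h=w[:,2]; k=h>np.nanmax(h)-.012
        print(c,r,'y %.4f..%.4f'%(w[k,1].min(),w[k,1].max()),'mid %.4f'%((w[k,1].min()+w[k,1].max())/2),'x %.4f z %.4f'%(np.median(w[k,0]),np.nanmax(h)))
E
```

```text
mid rim c [ 0.4193 -0.0715] 1667 0.0011165088379605434 z 0.04814106124253942
big rim c [ 0.4179 -0.0695] 1816 0.001168439814953938
mid handle -48.35391907111577 via centre -49.223988763462 710 pitch -1.1284561988376296
[(-8, 49), (-6, 49), (-4, 49), (-2, 48), (0, 45), (2, 41), (4, 39), (6, 39), (8, 39), (10, 38), (12, 39), (16, 36), (18, 48), (20, 49), (22, 49), (24, 49), (26, 49), (28, 48), (30, 49)]
mid rim c [ 0.4194 -0.0725] 2264 0.0012448873633937874 z 0.04829723199698677
big rim c [ 0.4184 -0.0703] 2986 0.0012201475677116394
mid handle -58.58183637442011 via centre -49.45178883278621 4169 pitch -81.72293077212932
[(-8, 49), (-6, 48), (-4, 48), (-2, 48), (0, 48), (2, 41), (4, 39), (6, 39), (8, 38), (10, 38), (12, 38), (14, 39), (16, 39), (18, 44), (20, 47), (22, 48), (24, 49), (26, 49), (28, 49), (30, 49)]
268 148 y 0.0894..0.1296 mid 0.1095 x 0.4973 z 0.0709
268 154 y 0.0956..0.1241 mid 0.1098 x 0.5037 z 0.0659
268 160 y 0.1045..0.1146 mid 0.1096 x 0.5095 z 0.0677
268 166 y 0.1042..0.1144 mid 0.1093 x 0.5154 z 0.0701
268 172 y 0.1032..0.1143 mid 0.1087 x 0.5201 z 0.0801
268 178 y 0.1019..0.1159 mid 0.1089 x 0.5258 z 0.0821
268 184 y 0.1017..0.1156 mid 0.1087 x 0.5313 z 0.0848
268 190 y 0.1015..0.1153 mid 0.1084 x 0.5369 z 0.0875
268 196 y 0.1013..0.1151 mid 0.1082 x 0.5422 z 0.0900
268 202 y 0.1012..0.1148 mid 0.1080 x 0.5477 z 0.0926
268 208 y 0.1009..0.1146 mid 0.1078 x 0.5532 z 0.0950
268 214 y 0.1008..0.1144 mid 0.1076 x 0.5585 z 0.0984
268 220 y 0.1006..0.1140 mid 0.1073 x 0.5639 z 0.1001
268 226 y 0.1004..0.1138 mid 0.1071 x 0.5689 z 0.1028
268 232 y 0.1002..0.1135 mid 0.1069 x 0.5742 z 0.1051
268 238 y 0.0999..0.1133 mid 0.1066 x 0.5793 z 0.1077
```

```bash
cat > run2.py <<'E'
from col import *
phi=40.; P=surf(44)
def lim(d,a):
    zs=np.arange(-2,60,.5); ok=[]
    for z in zs:
        W=place(P,44,d,z,a,phi,22)
        ok.append((bar_clear(W,-38.8),pan_clear(W,56,22,[phi,phi-120],13)))
    ok=np.array(ok); 
    lo=zs[ok[:,1]>=0]; hi=zs[ok[:,0]>=1]
    return (float(lo.min()) if len(lo) else None),(float(hi.max()) if len(hi) else None)
for a in (22,25,27,30):
    print(a,[(d,)+lim(d,a) for d in (50,46,42,38,34,30,25,20,16,12,8,4,0)])
for a in (20,15,10,5,0): print(a,[(d,)+lim(d,a) for d in (20,16,13,10,8,6,3,0,-3)])
E
python3 run2.py
```

```text
22 [(50, 16.0, 59.5), (46, 15.0, 59.5), (42, 13.5, 59.5), (38, 12.5, 59.5), (34, 10.5, 59.5), (30, 8.5, 59.5), (25, 5.5, 59.5), (20, 0.0, 59.5), (16, 0.0, 59.5), (12, 0.0, 59.5), (8, 0.0, 8.5), (4, 0.0, 7.0), (0, 3.0, 5.5)]
25 [(50, 14.5, 59.5), (46, 13.0, 59.5), (42, 11.5, 59.5), (38, 10.0, 59.5), (34, 8.0, 59.5), (30, 5.5, 59.5), (25, 1.5, 59.5), (20, 0.0, 59.5), (16, 0.0, 59.5), (12, 0.0, 59.5), (8, 0.0, 6.0), (4, 0.0, 4.5), (0, 6.0, 3.0)]
27 [(50, 14.0, 59.5), (46, 12.0, 59.5), (42, 10.0, 59.5), (38, 8.0, 59.5), (34, 6.0, 59.5), (30, 3.5, 59.5), (25, 0.0, 59.5), (20, 0.0, 59.5), (16, 0.0, 59.5), (12, 0.0, 59.5), (8, 0.0, 4.5), (4, 0.0, 2.5), (0, 7.0, 1.0)]
30 [(50, 11.5, 59.5), (46, 10.5, 59.5), (42, 8.0, 59.5), (38, 6.0, 59.5), (34, 3.0, 59.5), (30, 0.0, 59.5), (25, 0.0, 59.5), (20, 0.0, 59.5), (16, 0.0, 59.5), (12, 0.0, 59.5), (8, 0.0, 2.0), (4, 2.5, 0.0), (0, 10.0, -2.0)]
20 [(20, 3.5, 59.5), (16, 0.0, 59.5), (13, 0.0, 59.5), (10, 0.0, 59.5), (8, 0.0, 10.0), (6, 0.0, 9.0), (3, 0.0, 8.0), (0, 0.0, 7.0), (-3, 6.0, 6.0)]
15 [(20, 10.5, 59.5), (16, 7.5, 59.5), (13, 0.0, 59.5), (10, 0.0, 59.5), (8, 0.0, 13.5), (6, 0.0, 12.5), (3, 0.0, 11.5), (0, 0.0, 11.0), (-3, 2.0, 10.0)]
10 [(20, 16.5, 59.5), (16, 15.0, 59.5), (13, 8.0, 59.5), (10, 0.0, 59.5), (8, 0.0, 16.0), (6, 0.0, 15.5), (3, 0.0, 15.0), (0, 0.0, 14.5), (-3, 0.0, 14.0)]
5 [(20, 22.0, 59.5), (16, 21.0, 59.5), (13, 20.5, 59.5), (10, 0.0, 59.5), (8, 0.0, 18.5), (6, 0.0, 18.0), (3, 0.0, 17.5), (0, 0.0, 17.5), (-3, 0.0, 17.0)]
0 [(20, 27.0, 59.5), (16, 27.0, 59.5), (13, 27.0, 59.5), (10, 3.0, 59.5), (8, 0.0, 20.0), (6, 0.0, 20.0), (3, 0.0, 20.0), (0, 0.0, 20.0), (-3, 0.0, 20.0)]
```

{"op": "servo_tool", "data": {
  "rows": [1.3, -10, -30, 0, 0.4, 1.3, -14.4, -65, 0, 0.4, 1.3, -14.4, -100, 0, 0.4, 1.3, -14.4, -130, 0, 0.4, 1.3, -14.4, -150, 0, 0.4, 1.3, -14.4, -160, 0, 0.4, 1.3, -14.4, -162.5, 0, 0.4, 1.3, -14.4, -162.5, 0, 0.4, 1.3, -14.4, -162.5, 0, 0.7, 1.3, -14.4, -162.5, 0, 0.75],
  "force": 60
}}

```text
time_s: 13.77
tool_pos: [0.5471, 0.1096, 0.0775]
tool_rot: [-69.0, 89.8, 18.4]
force: [0.1, -0.1, 1.3]
grip_width: 0.0452
```

```bash
python3 st.py;  python3 - <<'E'
from pose import *
p=shoot('wrist'); cv2.imwrite('pics/w13.png',p['frame'])
E
```

```text
t 13.7667 pos [0.5471 0.1096 0.0775] jaw 87.34 tilt [ 0.003  0.001 -1.   ] F [ 0.1 -0.1  1.3] M [-0.02 -0.02  0.03] w 0.0452
```

View pics/w13.png

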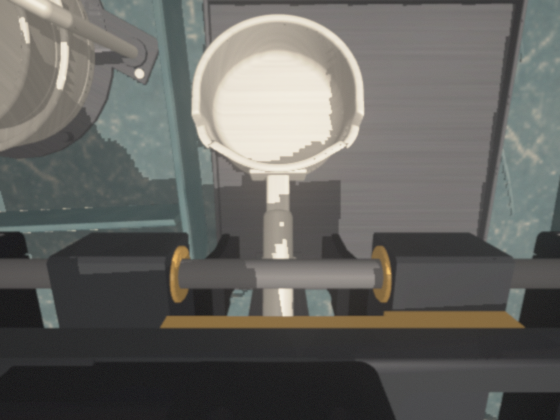

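{"op": "servo_tool", "data": {
  "rows": [0, 0, 0, 0, 1, 0, 0, 0, 0, 1, 0, 0, 0, 0, 1, 0, 0, 0, 0, 1, 0, 0, 0, 0, 1, 0, 0, 0, 0, 1, 0, 0, 0, 0, 1, 0, 0, 0, 0, 1],
  "force": 60
}}

```text
time_s: 14.48
tool_pos: [0.5458, 0.1092, 0.0757]
tool_rot: [-148.3, 90.0, -60.9]
force: [-0.4, -1.2, 1.4]
grip_width: 0.0134
```

{"op": "servo_tool", "data": {
  "rows": [0, 0, 1, 0, 1, 0, 0, 3, 0, 1, 0, 0, 7, 0, 1, 0, 0, 13, 0, 1, 0, 0, 21, 0, 1, 0, 0, 32, 0, 1, 0, 0, 46, 0, 1, 0, 0, 62, 0, 1, 0, 0, 75, 0, 1, 0, 0, 80, 0, 1]
}}

```text
time_s: 15.32
tool_pos: [0.5473, 0.1099, 0.1589]
tool_rot: [-67.0, 89.7, 20.3]
force: [0.6, 0.2, -3.4]
grip_width: 0.0132
```

```bash
python3 st.py;  python3 - <<'E'
from pose import *
import pickle
o=get_obs();p=shoot('wrist'); cv2.imwrite('pics/w14.png',p['frame']); pickle.dump(p,open('w14.pkl','wb'))
n,c,k,N=floor_plane(p,235,330,60,140)
O,k2,e,_=rim(p,n,c,.044,c); print('O',O,k,N,k2,e,'tilt',np.degrees(np.arccos(n[2])),'dir',np.degrees(np.arctan2(-n[1],-n[0])))
G=o['tool_pos']+[0,0,.008]; a=G-O; h=a@n; l=a-h*n; print(h,np.linalg.norm(l),np.degrees(np.arctan2(l[1],l[0])))
E
```

```text
t 15.3167 pos [0.5473 0.1099 0.1589] jaw 87.36 tilt [ 0.004  0.002 -1.   ] F [ 0.6  0.2 -3.4] M [ 0.05 -0.33 -0.01] w 0.0132
O [0.47941672 0.11143788 0.10023246] 6709 7566 4300 0.0010425202267941684 tilt 26.69746447735764 dir -5.185233756811053
0.029095234258055852 0.09053621817004492 -1.9612914217521618
```

View pics/w14.png

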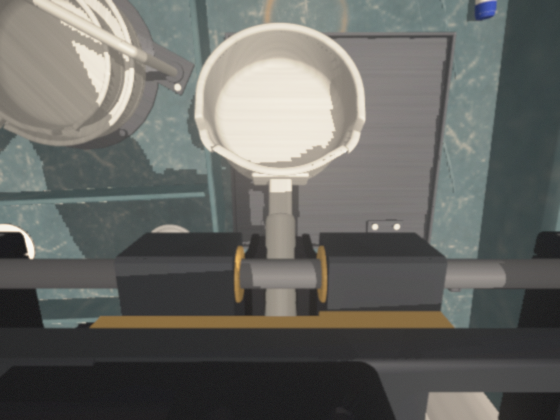

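{"op": "servo_tool", "data": {
  "rows": [0, -3, 20, 0, 1, 0, -15, 42, 1, 1, -2, -35, 60, 3, 1, -4, -58, 68, 5, 1, -7, -82, 69, 7, 1, -9, -106, 69, 9, 1, -11, -128, 69, 10.5, 1, -13, -147, 69, 11.6, 1, -13.6, -158, 69, 12.3, 1, -13.6, -161, 69, 12.3, 1]
}}

```text
time_s: 16.2
tool_pos: [0.5314, -0.0546, 0.2243]
tool_rot: [141.4, 89.9, -119.2]
force: [-0.7, 0.0, -3.9]
grip_width: 0.0134
```

{"op": "servo_tool", "data": {
  "rows": [0, 0, 0, 0, 1, 0, 0, 0, 0, 1, 0, 0, 0, 0, 1]
}}

```text
time_s: 16.45
tool_pos: [0.5322, -0.0498, 0.2244]
tool_rot: [15.0, 90.0, 114.7]
force: [0.6, -0.3, -4.0]
grip_width: 0.0132
```

```bash
python3 st.py;  python3 - <<'E'
from pose import *
import pickle
o=get_obs();p=shoot('wrist'); cv2.imwrite('pics/w15.png',p['frame']); pickle.dump(p,open('w15.pkl','wb'))
n,c,k,N=floor_plane(p,235,330,60,140)
O,k2,e,_=rim(p,n,c,.044,c); print('O',O,k,N,k2,e,'tilt',np.degrees(np.arccos(n[2])),'dir',np.degrees(np.arctan2(-n[1],-n[0])))
G=o['tool_pos']+[0,0,.008]; a=G-O; h=a@n; l=a-h*n; print(h,np.linalg.norm(l),np.degrees(np.arctan2(l[1],l[0])))
from dockfit import fitdock
W=p['W']; m=W[...,2]>.07; W[m]=np.nan
try: fitdock(p)
except Exception as ex: print(ex)
E
python3 st.py
```

```text
t 16.45 pos [ 0.5322 -0.0498  0.2244] jaw 99.77 tilt [-0.     0.001 -1.   ] F [ 0.6 -0.3 -4. ] M [ 0.11 -0.23  0.01] w 0.0132
O [ 0.46529416 -0.06280979  0.16592158] 6686 7568 4292 0.0010862103998283308 tilt 26.58555375275594 dir 7.296953895420692
0.028966731325305525 0.09066031886909988 10.418087202467868
mid rim c [ 0.4188 -0.0722] 495 0.0013186475397106157 z 0.048312346106790915
big rim c [ 0.4179 -0.0699] 927 0.0012586491681978035
mid handle -46.302822257407605 via centre -49.857297718889214 559 pitch -0.6049382503172185
[]
t 16.5 pos [ 0.5322 -0.0499  0.2244] jaw 99.78 tilt [-0.     0.001 -1.   ] F [-0.4  0.3 -3.7] M [ 0.14 -0.27 -0.03] w 0.0134
```

View pics/w15.png

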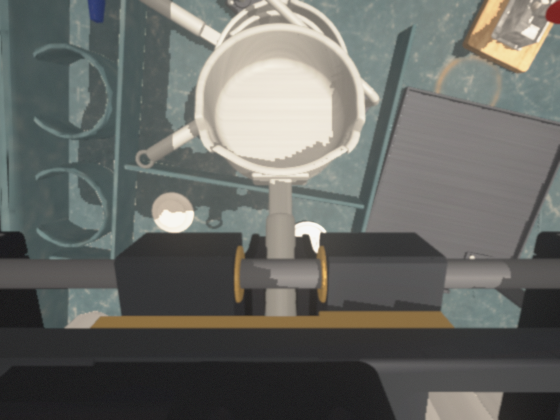

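{"op": "servo_tool", "data": {
  "rows": [0, -1, -18, 0, 1, 0, -1.5, -42, 0, 1, 0, -1.5, -65, 0, 1, 0, -1.5, -82, 0, 1, -1, -1.6, -92, 0, 1, -4.3, -2.2, -101, 0, 1, -6, -2.5, -105, 0, 1, -8.3, -2.9, -108, 0, 1, -8.3, -2.9, -108, 0, 1, -8.3, -2.9, -108, 0, 1]
}}

```text
time_s: 17.33
tool_pos: [0.5243, -0.0544, 0.1174]
tool_rot: [-88.7, 89.9, 11.0]
force: [-0.4, 0.6, -3.3]
grip_width: 0.0136
```

```bash
python3 st.py;  python3 - <<'E'
from pose import *
import pickle
p=shoot('wrist'); cv2.imwrite('pics/w16.png',p['frame']); pickle.dump(p,open('w16.pkl','wb'))
p=shoot('scene'); cv2.imwrite('pics/s16.png',cv2.resize(p['frame'][200:380,220:420],None,fx=4,fy=4))
E
python3 st.py
```

```text
t 17.3333 pos [ 0.5243 -0.0544  0.1174] jaw 99.66 tilt [ 0.002  0.    -1.   ] F [-0.4  0.6 -3.3] M [ 0.12 -0.26  0.03] w 0.0136
t 17.4333 pos [ 0.5246 -0.0544  0.1175] jaw 99.66 tilt [ 0.002  0.    -1.   ] F [-0.1  0.7 -4.2] M [ 0.12 -0.25 -0.02] w 0.0132
```

View pics/s16.png

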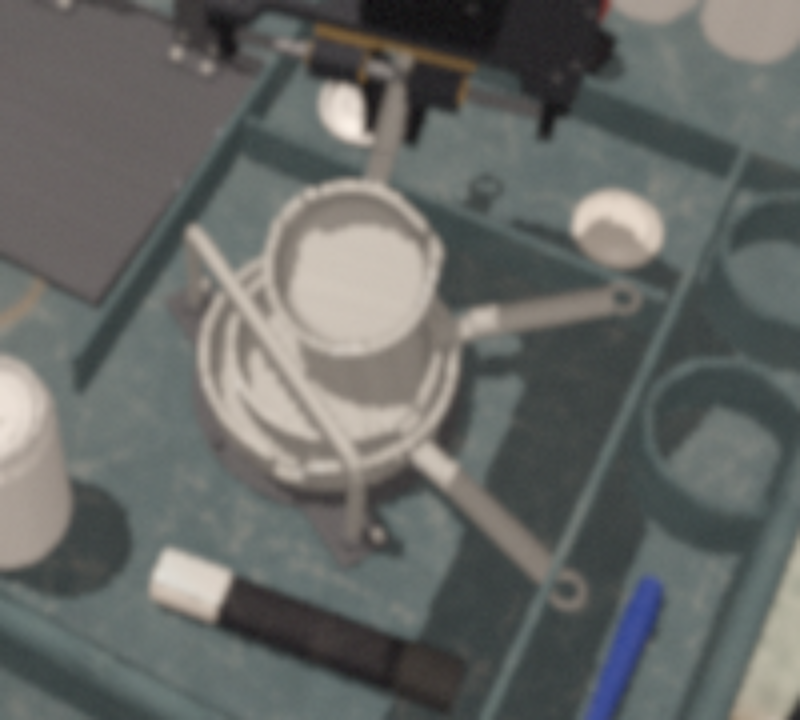

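View pics/w16.png

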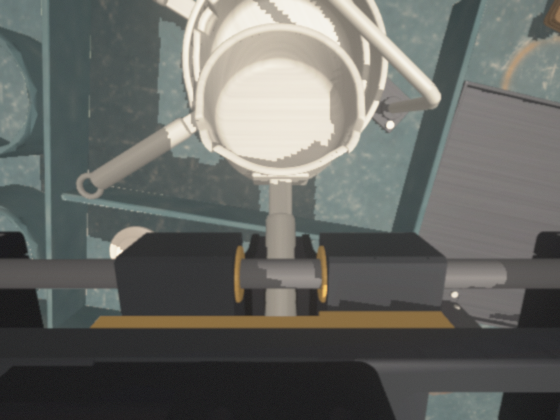

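{"op": "servo_tool", "data": {
  "rows": [-3.5, 0.6, -3, 0, 1, -7.9, 0.4, -6, 0, 1, -12, -0.4, -8.5, 0, 1, -16.8, -1.2, -11, 0, 1, -20.5, -1.8, -13.2, 0, 1, -23.7, -2.3, -15, 0, 1, -26, -2.7, -15.7, 0, 1, -27.6, -3, -16, 0, 1, -27.6, -3, -16, 0, 1, -27.6, -3, -16, 0, 1]
}}

```text
time_s: 18.27
tool_pos: [0.4965, -0.0574, 0.1008]
tool_rot: [-87.4, 90.0, 12.3]
force: [-0.2, 0.3, -4.4]
grip_width: 0.0134
```

```bash
python3 st.py;  python3 - <<'E'
from pose import *
import pickle
p=shoot('wrist'); cv2.imwrite('pics/w17.png',cv2.resize(p['frame'][0:260,140:440],None,fx=2.5,fy=2.5,interpolation=cv2.INTER_CUBIC)); pickle.dump(p,open('w17.pkl','wb'))
p=shoot('scene'); cv2.imwrite('pics/s17.png',cv2.resize(p['frame'][200:380,220:420],None,fx=4,fy=4))
E
python3 st.py
```

```text
t 18.2667 pos [ 0.4965 -0.0574  0.1008] jaw 99.66 tilt [ 0.001  0.    -1.   ] F [-0.2  0.3 -4.4] M [ 0.09 -0.27  0.01] w 0.0134
t 18.3667 pos [ 0.4966 -0.0573  0.1008] jaw 99.68 tilt [ 0.001  0.    -1.   ] F [-0.1  0.2 -3.6] M [ 0.14 -0.25  0.03] w 0.0133
```

View pics/s17.png

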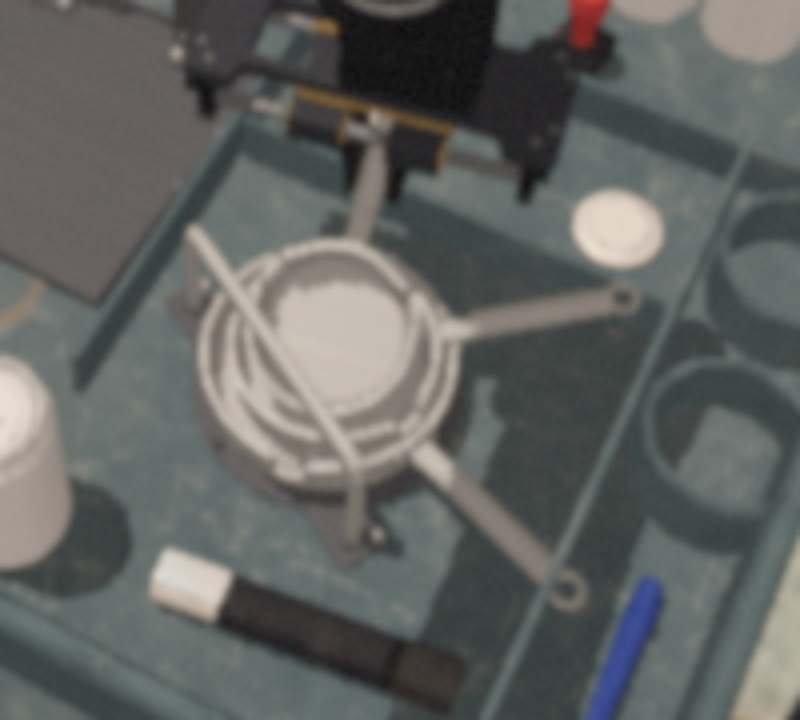

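View pics/w17.png

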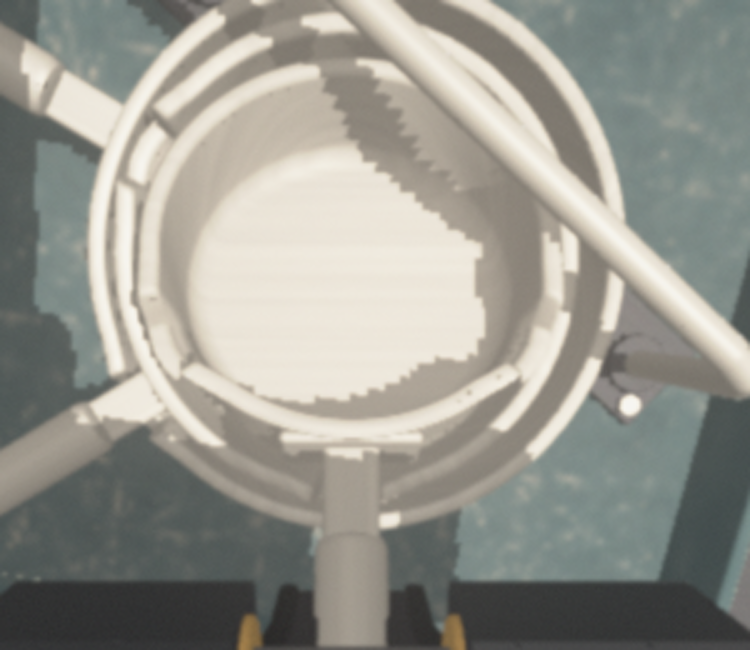

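{"op": "servo_tool", "data": {
  "rows": [0, 0, -1.5, 0, 1, 0, 0, -3, 0, 1, 0, 0, -4.5, 0, 1, 0, 0, -6, 0, 1, 0, 0, -6, 0, 1, 0, 0, -6, 0, 1]
}}

```text
time_s: 18.87
tool_pos: [0.4975, -0.0573, 0.0953]
tool_rot: [-96.3, 89.9, 3.4]
force: [3.5, 0.6, 1.3]
grip_width: 0.0133
```

```bash
python3 st.py;  python3 - <<'E'
from pose import *
p=shoot('wrist'); 
n,c,k,N=floor_plane(p,220,320,65,150);print(n,k,N,np.degrees(np.arccos(n[2])))
E
```

```text
t 18.8667 pos [ 0.4975 -0.0573  0.0953] jaw 99.67 tilt [ 0.003  0.    -1.   ] F [3.5 0.6 1.3] M [ 0.18 -0.74 -0.01] w 0.0133
[-0.42306101 -0.04754102  0.90485315] 7983 8463 25.196487338426024
```

Run:
```python
from col import *
P=surf(44)
for a,d in [(26.7,14),(25,14),(25,18),(22,14),(20,13),(15,12),(10,10)]:
    print(a,d,[round(float(bar_clear(place(P,44,d,u,a,40,22),b)),1) for u in (0,3) for b in (-36,-38.8)])
```

```text
26.7 14 [6.3, 7.7, 3.7, 5.2]
25 14 [7.5, 8.9, 4.9, 6.3]
25 18 [9.0, 10.5, 6.5, 8.0]
22 14 [9.6, 10.9, 6.9, 8.3]
20 13 [10.6, 11.8, 7.9, 9.2]
15 12 [13.6, 14.7, 10.8, 11.9]
10 10 [16.3, 17.1, 13.4, 14.2]
```

{"op": "servo_tool", "data": {
  "rows": [2, 0.3, -3, 0, 1, 4, 0.7, -6.5, 0, 1, 5.8, 1, -10, 0, 1, 7.2, 1.2, -13.5, 0, 1, 8.4, 1.4, -17, 0, 1, 9.5, 1.6, -20.5, 0, 1, 10.2, 1.7, -24, 0, 1, 10.8, 1.8, -27.5, 0, 1, 11.2, 1.9, -31, 0, 1, 11.9, 2, -34.5, 0, 1],
  "force": 35
}}

```text
time_s: 19.75
tool_pos: [0.5078, -0.0554, 0.0595]
tool_rot: [80.5, 90.0, -179.9]
force: [4.4, 0.7, 1.6]
grip_width: 0.014
```

```bash
python3 st.py;  python3 - <<'E'
from pose import *
import pickle
p=shoot('wrist'); cv2.imwrite('pics/w18.png',cv2.resize(p['frame'][0:260,140:440],None,fx=2.5,fy=2.5,interpolation=cv2.INTER_CUBIC)); pickle.dump(p,open('w18.pkl','wb'))
n,c,k,N=floor_plane(p,220,320,65,150);print(n,k,N,np.degrees(np.arccos(n[2])))
E
```

```text
t 19.75 pos [ 0.5078 -0.0554  0.0595] jaw 99.66 tilt [-0.001 -0.    -1.   ] F [4.4 0.7 1.6] M [ 0.11 -0.62 -0.01] w 0.014
[-0.13868499 -0.00109341  0.99033594] 8234 8468 7.972008908779079
```

View pics/w18.png

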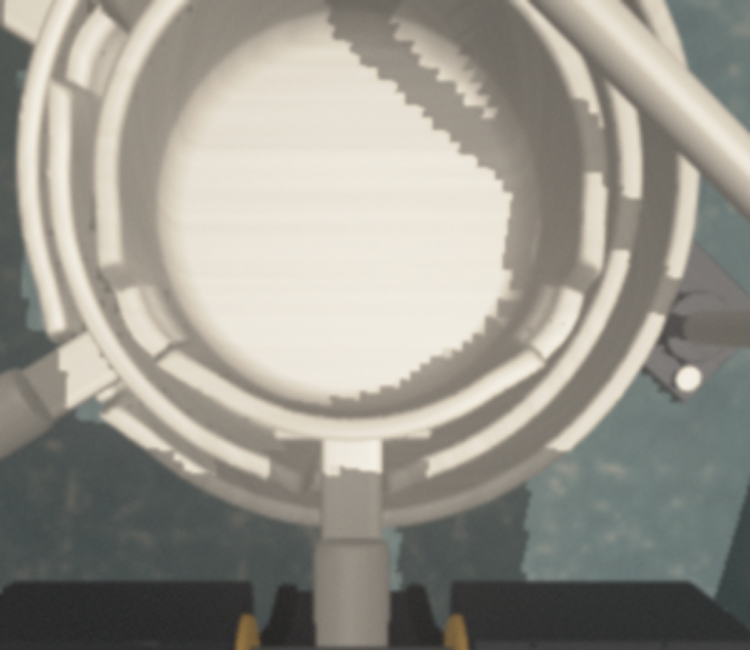

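Run:
```python
import cv2
i=cv2.imread('pics/w18.png')[420:560,230:480]; i=cv2.convertScaleAbs(i,alpha=1.6,beta=10); cv2.imwrite('pics/w18z.png',cv2.resize(i,None,fx=3,fy=3))
```

```text
(no output)
```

View pics/w18z.png

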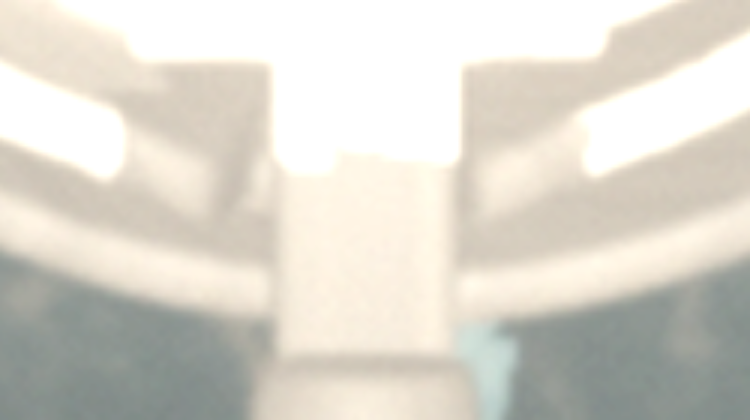

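{"op": "servo_tool", "data": {
  "rows": [0.9, -0.7, -2.5, 0, 1, 1.7, -0.6, -5, 0, 1, 2.4, -0.5, -7.5, 0, 1, 3, -0.4, -10, 0, 1, 3.4, -0.4, -12, 0, 1, 3.7, -0.3, -14, 0, 1, 3.9, -0.3, -15.5, 0, 1, 4.1, -0.3, -16.5, 0, 1, 4.2, -0.3, -17, 0, 1, 4.2, -0.3, -17, 0, 1],
  "force": 30
}}

```text
time_s: 20.63
tool_pos: [0.5121, -0.0557, 0.043]
tool_rot: [68.0, 90.0, 167.7]
force: [2.1, -0.1, 1.0]
grip_width: 0.0141
```

```bash
python3 st.py;  python3 - <<'E'
from pose import *
import pickle
p=shoot('wrist'); cv2.imwrite('pics/w19.png',cv2.resize(p['frame'][0:260,140:440],None,fx=2.5,fy=2.5,interpolation=cv2.INTER_CUBIC)); pickle.dump(p,open('w19.pkl','wb'))
n,c,k,N=floor_plane(p,220,320,65,150);print(n,c,k,N,np.degrees(np.arccos(n[2])))
i=p['frame'][165:235,230:340]; i=cv2.convertScaleAbs(i,alpha=1.3,beta=0); cv2.imwrite('pics/w19z.png',cv2.resize(i,None,fx=7,fy=7,interpolation=cv2.INTER_CUBIC))
E
```

```text
t 20.6333 pos [ 0.5121 -0.0557  0.043 ] jaw 99.66 tilt [-0.001  0.    -1.   ] F [ 2.1 -0.1  1. ] M [ 0.12 -0.01  0.05] w 0.0141
[-1.01979798e-02  8.07676646e-04  9.99947673e-01] [ 0.43619426 -0.07394806  0.03102926] 8135 8473 0.586141098824744
```

View pics/w19.png

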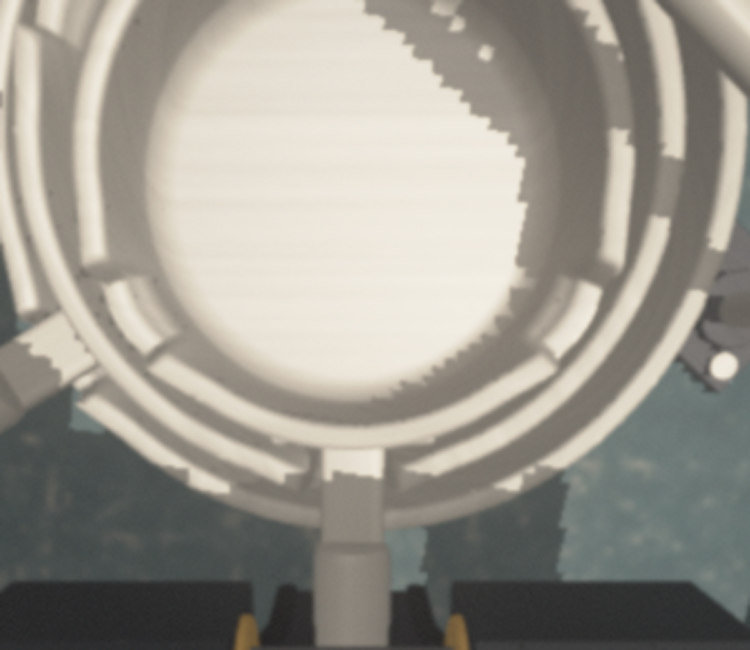

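View pics/w19z.png

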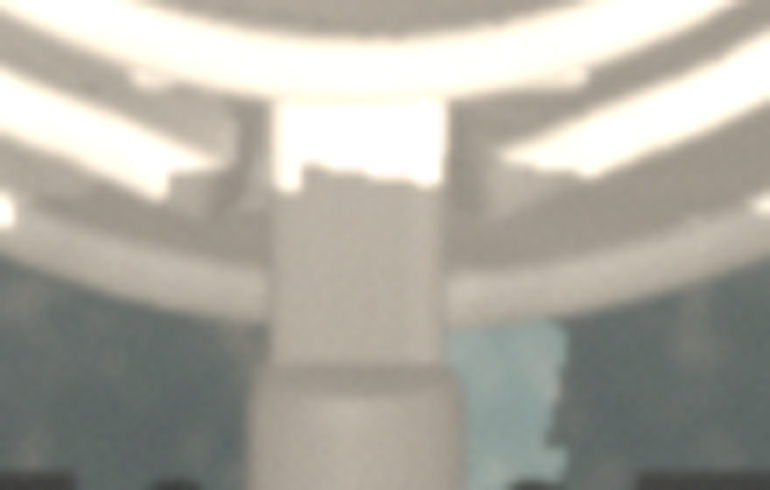

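{"op": "servo_tool", "data": {
  "rows": [0, 0, 0, 0, 0.75, 0, 0, 0, 0, 0.68, 0, 0, 0, 0, 0.65, 0, 0, 0, 0, 0.65, 0, 0, 4, 0, 0.65, 0, 0, 15, 0, 0.65, 0, 0, 35, 0, 0.65, 0, 0, 65, 0, 0.65, 0, 0, 100, 0, 0.65, 0, 0, 130, 0, 0.65],
  "force": 60
}}

```text
time_s: 21.52
tool_pos: [0.5124, -0.056, 0.176]
tool_rot: [-98.9, 89.9, 0.7]
force: [0.5, 0.2, 0.4]
grip_width: 0.0306
```

{"op": "servo_tool", "data": {
  "rows": [10, 15, 15, 0, 0.65, 20, 40, 30, 0, 0.65, 25, 70, 40, 0, 0.65, 30, 100, 40, 0, 0.65, 30, 120, 40, 0, 0.65, 30, 125, 40, 0, 0.65, 30, 125, 40, 0, 0.65, 30, 125, 40, 0, 0.65, 30, 125, 40, 0, 0.65, 30, 125, 40, 0, 0.65]
}}

```text
time_s: 22.35
tool_pos: [0.5424, 0.0672, 0.2133]
tool_rot: [-170.0, 90.0, -70.5]
force: [0.1, 0.7, -0.8]
grip_width: 0.03
```

```bash
python3 st.py;  python3 - <<'E'
from pose import *
import pickle
from dockfit import fitdock
D={}
for n in ('wrist','scene','top'):
    p=shoot(n); D[n]=p
    a,b,c,d={'wrist':(0,200,0,266),'scene':(200,380,220,420),'top':(190,340,265,455)}[n]
    cv2.imwrite(f'pics/{n}20.png',cv2.resize(p['frame'][a:b,c:d],None,fx=3 if n=='wrist' else 4,fy=3 if n=='wrist' else 4,interpolation=cv2.INTER_CUBIC))
pickle.dump(D,open('d20.pkl','wb'))
E
python3 st.py
```

```text
t 22.35 pos [0.5424 0.0672 0.2133] jaw 99.49 tilt [ 0. -0. -1.] F [ 0.1  0.7 -0.8] M [ 0.03 -0.04  0.01] w 0.03
t 22.5 pos [0.5423 0.0682 0.2132] jaw 99.56 tilt [ 0. -0. -1.] F [-0.5 -0.6 -0.9] M [ 0.04  0.02 -0.02] w 0.0305
```

View pics/wrist20.png

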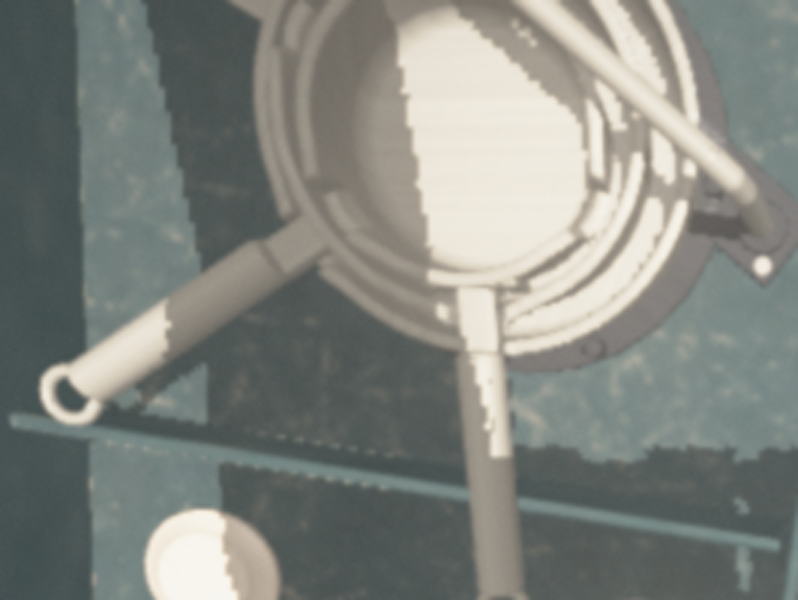

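View pics/scene20.png

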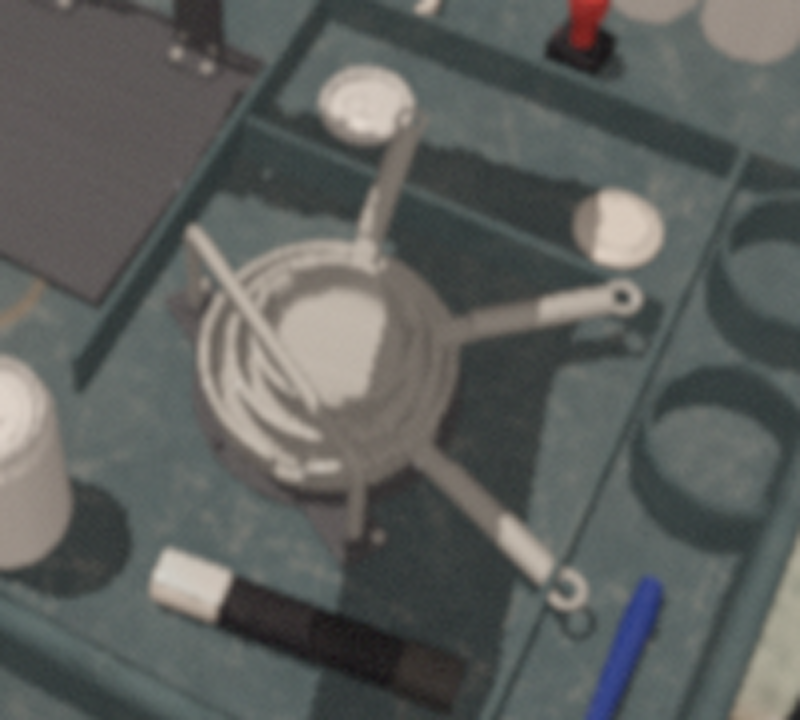

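View pics/top20.png

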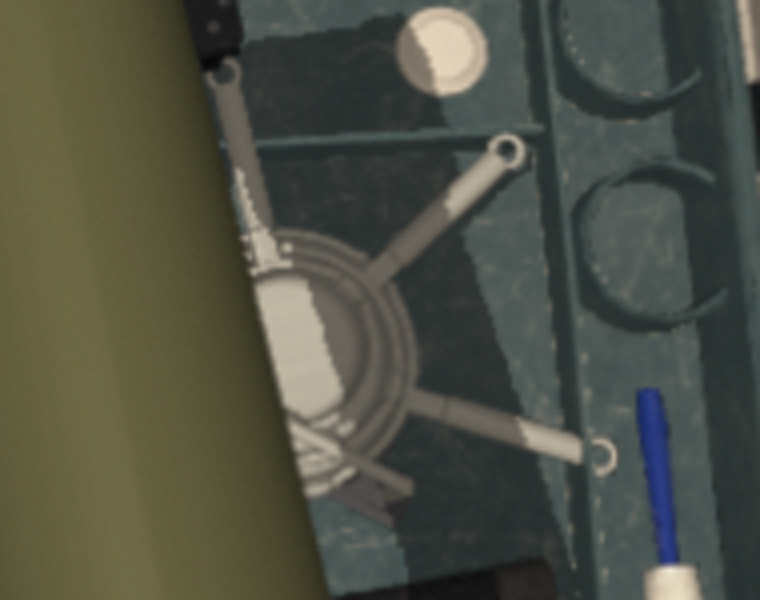

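Run:
```python
from pose import *
import pickle
D=pickle.load(open('d20.pkl','rb'))
p=D['wrist']; W=p['W'].reshape(-1,3); W=W[~np.isnan(W[:,0])]
c0=np.array([.426,-.0705])
r=np.hypot(W[:,0]-c0[0],W[:,1]-c0[1])
P=W[(r<.03)&(W[:,2]<.045)]
A=np.c_[P[:,:2]-c0,np.ones(len(P))]; s=np.linalg.lstsq(A,P[:,2],rcond=None)[0]; print('small floor z',s[2],'tilt',np.degrees(np.hypot(s[0],s[1])),'handle-dir',np.degrees(s[0]*.9857+s[1]*.1685),len(P))
def ring(R,z0,z1,c):
    S=W[(W[:,2]>z0)&(W[:,2]<z1)&(np.hypot(W[:,0]-c[0],W[:,1]-c[1])<R+.02)]
    c=np.array(c)
    for i in range(8):
        e=np.abs(np.hypot(*(S[:,:2]-c).T)-R); k=e<(.01 if i<3 else .0025)
        f=lambda a:np.hypot(S[k,0]-a[0],S[k,1]-a[1])-R
        c=least_squares(f,c,loss='soft_l1',f_scale=.001).x
    Q=S[k]; A=np.c_[Q[:,:2]-c,np.ones(len(Q))]
    s=np.linalg.lstsq(A,Q[:,2],rcond=None)[0]; print('R',R,'c',c,'z',s[2],'slopes deg',np.degrees(s[:2]),k.sum())
    return c
cs=ring(.0425,.053,.063,[.426,-.0705]); cm=ring(.0545,.045,.0525,[.42,-.071])
for nm,c,yaw,R in (('small',cs,9.7,.044),('mid',cm,-50,.056)):
    d=W[:,:2]-c; rr=np.hypot(*d.T); a=np.degrees(np.arctan2(d[:,1],d[:,0]))
    k=(rr>R+.03)&(rr<R+.09)&(np.abs(a-yaw)<8)&(W[:,2]>.038)&(W[:,2]<.075)
    if k.sum()<30: continue
    cc,dd,m=line(W[k]); dd*=np.sign(dd[0]); print(nm,'handle yaw',np.degrees(np.arctan2(dd[1],dd[0])),'via c',np.degrees(np.arctan2(*(cc[:2]-c)[::-1])),'pitch',np.degrees(np.arcsin(dd[2])),'z',cc[2],m)
im=p['frame']; cv2.imwrite('pics/w20z.png',cv2.resize(im[60:140,70:230],None,fx=5,fy=5,interpolation=cv2.INTER_CUBIC))
```

```text
small floor z 0.03069876334513611 tilt 0.10387645865169608 handle-dir -0.05135692154771694 3244
R 0.0425 c [ 0.42328774 -0.07031742] z 0.05695365978106472 slopes deg [0.22058947 0.63081891] 1037
R 0.0545 c [ 0.41956303 -0.0715779 ] z 0.04818174689567054 slopes deg [0.25806    0.34717221] 1243
small handle yaw 9.332332045226934 via c 10.379969359626873 pitch 0.11306883080037253 z 0.05514286946851652 799
mid handle yaw -50.17356645477924 via c -49.877080322792075 pitch -0.16538384725619265 z 0.046204471929921206 826
```

View pics/w20z.png

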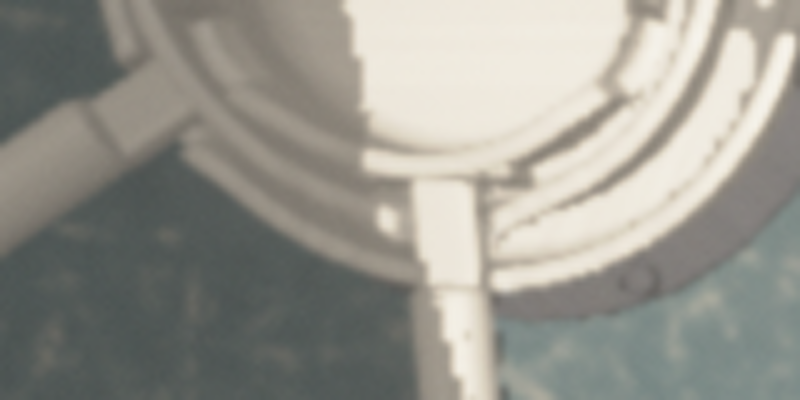

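Run:
```python
from fit import *
p=shoot('scene')
for nm in ("date_stamp","ferrule_cap_1"):
    for c in cut_out(nm,p)[:2]: print(nm,round(c['score'],2),np.round(c['extent']),np.round(np.nanmedian(p['W'][c['pixels']],0),3))
print(sign_off())
```

```text
date_stamp 0.69 [366. 206.  20.  29.] [ 0.692 -0.108  0.019]
ferrule_cap_1 0.74 [374. 259.  22.  19.] [ 0.585 -0.177  0.005]
the job is handed in; nothing more can be done
None
```

Both pans are nested under the retaining bar, the middle one in the big pan and then the small one in the middle pan. The job was handed in at about 22.5 s of the 70 s allowed.

**How they went in:** I tipped each pan in nose first and set the nose on the floor below. I then levelled it by lowering the gripper with a lighter grip, let go and backed clear. The wrist force stayed at about 6 N or less in every reading.

**Last checks (wrist camera, after release):**

| Check | Measured | Expected |
|---|---|---|
| Small pan floor height | 30.7 mm, tilted 0.1° | 31 mm |
| Small pan rim height | 57.0 mm | 58 mm |
| Middle pan rim height | 48.2 mm | 49 mm |
| Handle pitch, both pans | within 0.2° of level | level |

- **Fan:** the big, middle and small handles point to about −110°, −50° and +9.5°, so no two point the same way.
- **Stems:** the pictures show both stems down in their lips.
- **Bystanders:** the date stamp has not moved, within 3 mm. The ferrule cap measured 4–5 mm from its starting reading. That compares the scene camera with the top camera, which already disagreed by that much elsewhere, and nothing came near the cap.

**What disagreed:** the scene and top cameras put the dock 3 to 5 mm apart. The wrist camera was off by about 1.5 mm along the jaws, so I steered by what it showed of each stem against its lip. The fitted rim planes show up to 0.6° of slope, while the floor and handles show nearly none; I put this down to noise.

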